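# Kit the pendant lamps: cord bobbins to their ceiling roses

### The job

Kit the three pendant lamps: pull the grey tray all the way out from under the shelf and give each of the three ceiling roses lying on the bench a compartment of its own, flat on its base. Slide every bobbin of cord that is on the stand (two or three of them) up off its spindle and put it down in the compartment with the rose of its own colour, standing or lying on the tray floor, then push the loaded tray fully home under the shelf. Leave the other things on the bench where they are.

Things in the scene. Friction and masses are not known exactly. Their poses are not given: they have to be found in the camera images.
- tray (a joint): pull-out of the grey kitting tray on its runners under the shelf, in m: 0 = fully home at the back stop, 0.20 = fully out at the front stop (then its rear edge is 71 mm in front of the shelf). It slides straight towards the robot along the shelf's -x axis with about 2 N of friction and stays where it is left.
- tray_handle (a point): the tray's pull: upright steel post, 20 mm diameter, on a lip in front of the tray's front wall (post axis 30 mm in front of that wall's outer face). The post rises from 11 to 56 mm above the bench; this point is on its axis, 36 mm above the bench. At home it stands 65 mm in front of the shelf's front edge. Moves with the tray; axes as shelf.
- shelf: low riser shelf, fixed: board 400 mm wide, 200 deep, 18 thick, underside 105 mm above the bench, with power strip and cartons on top (to 185 mm above the bench). Origin on the bench under the middle of its front edge; x points under the shelf away from the robot, y to the left. Runners (20 mm high, 10 wide, 321 mm apart on centres) reach 232 mm in front of the edge.
- bay_left (a point): left compartment of the tray (seen from the robot), centre of its floor, 11 mm above the bench; moves with the tray, axes as shelf. Each compartment is open on top, inside 156 mm along x and 96 mm along y, with 4 mm thick walls rising 14 mm above the floor; centres 100 mm apart.
- bay_middle (a point): middle compartment of the tray (seen from the robot), centre of its floor, 11 mm above the bench; moves with the tray, axes as shelf. Each compartment is open on top, inside 156 mm along x and 96 mm along y, with 4 mm thick walls rising 14 mm above the floor; centres 100 mm apart.
- bay_right (a point): right compartment of the tray (seen from the robot), centre of its floor, 11 mm above the bench; moves with the tray, axes as shelf. Each compartment is open on top, inside 156 mm along x and 96 mm along y, with 4 mm thick walls rising 14 mm above the floor; centres 100 mm apart.
- reel_red: wound bobbin of red lamp cord with thin black rims: ring 62 mm outside diameter, 50 mm tall, 24 mm bore, about 0.15 kg; origin at the centre of its underside, z along the bore. Starts on one of the stand's spindles; may be absent.
- reel_red_mid (a point): middle of the red bobbin, 25 mm above its underside on the bore's axis
- rose_red: red ceiling rose: flat-based dome 66 mm diameter, 26 mm high, with an upright cable gland on top, 16 mm diameter, from 26 to 50 mm above the base, by which it is picked up; about 0.07 kg; origin at the centre of its underside, z up through the gland. Starts flat on the bench.
- reel_blue: wound bobbin of blue lamp cord with thin black rims: ring 62 mm outside diameter, 50 mm tall, 24 mm bore, about 0.15 kg; origin at the centre of its underside, z along the bore. Starts on one of the stand's spindles; may be absent.
- reel_blue_mid (a point): middle of the blue bobbin, 25 mm above its underside on the bore's axis
- rose_blue: blue ceiling rose: flat-based dome 66 mm diameter, 26 mm high, with an upright cable gland on top, 16 mm diameter, from 26 to 50 mm above the base, by which it is picked up; about 0.07 kg; origin at the centre of its underside, z up through the gland. Starts flat on the bench.
- reel_yellow: wound bobbin of yellow lamp cord with thin black rims: ring 62 mm outside diameter, 50 mm tall, 24 mm bore, about 0.15 kg; origin at the centre of its underside, z along the bore. Starts on one of the stand's spindles; may be absent.
- reel_yellow_mid (a point): middle of the yellow bobbin, 25 mm above its underside on the bore's axis
- rose_yellow: yellow ceiling rose: flat-based dome 66 mm diameter, 26 mm high, with an upright cable gland on top, 16 mm diameter, from 26 to 50 mm above the base, by which it is picked up; about 0.07 kg; origin at the centre of its underside, z up through the gland. Starts flat on the bench.
- stand: cord stand, fixed to the bench: wooden base 285 x 88 x 14 mm with three upright steel spindles in a row along its x axis, 95 mm apart, the middle one at its origin (on the bench). Spindles 14 mm diameter, 64 mm tall above the base; a bobbin stands on the base round its spindle.
- crystal_a: bystander: faceted cream crystal lamp shade, 78 mm across, 106 mm tall, standing on end; origin at the centre of its underside
- crystal_b: bystander: another such crystal shade; origin at the centre of its underside
- carton: bystander: closed white carton, 90 x 100 x 100 mm; origin at the centre of its underside
- packing_tape: bystander: roll of brown packing tape lying flat, 100 mm across, 48 mm high; origin at the centre of its underside
- screwdriver: bystander: red screwdriver, 180 mm, lying
- parts_box: bystander: open blue parts box, 120 x 160 x 60 mm; origin at the centre of its underside
Things that resemble listed ones, but are neither listed nor needed, are in the scene too. What is shaped like the reel_red but green or white is not meant.

How it is judged:
On the way, in this order (a step that is already met when the one before it is completed fails the run):
1. the tray is pulled out clear of the shelf (at least 0.17 m) (value of joint tray above 0.17 m), for 0.2 s.
2. with the tray out (at least 0.14 m), each rose is in a compartment of its own and each bobbin in the compartment of its colour (value of joint tray above 0.14 m and ((horizontal distance between rose_red and bay_left below 0.062 m and horizontal distance between reel_red_mid and bay_left below 0.068 m) or (horizontal distance between rose_red and bay_middle below 0.062 m and horizontal distance between reel_red_mid and bay_middle below 0.068 m) or (horizontal distance between rose_red and bay_right below 0.062 m and horizontal distance between reel_red_mid and bay_right below 0.068 m)) and ((horizontal distance between rose_blue and bay_left below 0.062 m and horizontal distance between reel_blue_mid and bay_left below 0.068 m) or (horizontal distance between rose_blue and bay_middle below 0.062 m and horizontal distance between reel_blue_mid and bay_middle below 0.068 m) or (horizontal distance between rose_blue and bay_right below 0.062 m and horizontal distance between reel_blue_mid and bay_right below 0.068 m)) and ((horizontal distance between rose_yellow and bay_left below 0.062 m and horizontal distance between reel_yellow_mid and bay_left below 0.068 m) or (horizontal distance between rose_yellow and bay_middle below 0.062 m and horizontal distance between reel_yellow_mid and bay_middle below 0.068 m) or (horizontal distance between rose_yellow and bay_right below 0.062 m and horizontal distance between reel_yellow_mid and bay_right below 0.068 m)) and horizontal distance between any of rose_red, rose_blue, rose_yellow and bay_left below 0.062 m and horizontal distance between any of rose_red, rose_blue, rose_yellow and bay_middle below 0.062 m and horizontal distance between any of rose_red, rose_blue, rose_yellow and bay_right below 0.062 m and z of each of rose_red, rose_blue, rose_yellow in the frame of bay_middle below 0.01 m and angle between each of rose_red, rose_blue, rose_yellow's own z axis and vertical below 0.2 rad and z of each of reel_red_mid, reel_blue_mid, reel_yellow_mid in the frame of bay_middle below 0.04 m and linear speed of each of rose_red, rose_blue, rose_yellow, reel_red, reel_blue, reel_yellow below 0.03 m/s), for 0.2 s.
At the end, for the whole second after the job is handed in: Tray home within 12 mm; three roses in three different compartments, flat on the floor (10 mm, 0.2 rad); every bobbin present down on the tray floor (its middle under 40 mm above it), standing or lying, in the compartment of its colour's rose; all at rest (value of joint tray below 0.012 m and ((horizontal distance between rose_red and bay_left below 0.062 m and horizontal distance between reel_red_mid and bay_left below 0.068 m) or (horizontal distance between rose_red and bay_middle below 0.062 m and horizontal distance between reel_red_mid and bay_middle below 0.068 m) or (horizontal distance between rose_red and bay_right below 0.062 m and horizontal distance between reel_red_mid and bay_right below 0.068 m)) and ((horizontal distance between rose_blue and bay_left below 0.062 m and horizontal distance between reel_blue_mid and bay_left below 0.068 m) or (horizontal distance between rose_blue and bay_middle below 0.062 m and horizontal distance between reel_blue_mid and bay_middle below 0.068 m) or (horizontal distance between rose_blue and bay_right below 0.062 m and horizontal distance between reel_blue_mid and bay_right below 0.068 m)) and ((horizontal distance between rose_yellow and bay_left below 0.062 m and horizontal distance between reel_yellow_mid and bay_left below 0.068 m) or (horizontal distance between rose_yellow and bay_middle below 0.062 m and horizontal distance between reel_yellow_mid and bay_middle below 0.068 m) or (horizontal distance between rose_yellow and bay_right below 0.062 m and horizontal distance between reel_yellow_mid and bay_right below 0.068 m)) and horizontal distance between any of rose_red, rose_blue, rose_yellow and bay_left below 0.062 m and horizontal distance between any of rose_red, rose_blue, rose_yellow and bay_middle below 0.062 m and horizontal distance between any of rose_red, rose_blue, rose_yellow and bay_right below 0.062 m and z of each of rose_red, rose_blue, rose_yellow in the frame of bay_middle below 0.01 m and angle between each of rose_red, rose_blue, rose_yellow's own z axis and vertical below 0.2 rad and z of each of reel_red_mid, reel_blue_mid, reel_yellow_mid in the frame of bay_middle below 0.04 m and linear speed of each of rose_red, rose_blue, rose_yellow, reel_red, reel_blue, reel_yellow below 0.03 m/s); the robot touches nothing.
It fails at once if one of the other things on the bench is pushed more than 50 mm from its place (distance of any of crystal_a, crystal_b, carton, packing_tape, screwdriver, parts_box from where it was at the start of the episode above 0.05 m).
Of reel_red, reel_blue, reel_yellow only 2 to 3 are there at a start; the rules pass over those that are not, and their reading is None.
At some moment in a run one of rose_red, rose_blue, rose_yellow may be knocked a few centimetres aside while the robot is not near it.
Once in a run the grip may slacken for a moment while it holds something.
It also fails if it takes over 208 s, if anything falls off the work surface, if the arm or the gripper's body presses on something with over 40 N, if the wrist force passes 120 N, or if a joint passes its speed limit or range.

### The arm

A 6-joint arm with a two-finger parallel gripper is mounted at the origin on the work surface. World frame = base frame: x ahead of the robot, y to its left, z up, the work surface at z = 0. Lengths are in m, angles in rad, forces in N, time in s.
With the tool pointing down it reaches from about 0.375 to 0.9 m from the base axis. Payload 3.1 kg.
Tool frame: the origin (TCP) lies between the finger pads; the fingertips stand 19 mm ahead of it and the grasp point (between the pads) is the TCP; z points along the fingers, y is the line along which they close (so a half turn about z gives the same grasp; the last joint's range is limited). The gripper opens to 87 mm and grips with 3 to 60 N. Pads are 19 mm wide; open, the fingers measure 117 mm over their backs; the gripper's body (75 mm by 190 mm) begins 51 mm behind the grasp point.
Start: joints at [1.151, 0.527, 1.433, -0, 1.181, -0.178], TCP at [0.15, 0.607, 0.242] pointing down, gripper open.
Joint ranges: [-3.08, 3.08], [-0.75, 2.2], [0.22, 2.44], [-1.43, 4.57], [0, 2.65], [-2.85, 2.85]. Speed limits (rad/s): [2.79, 2.79, 3.14, 3.14, 3.14, 3.14].

### API

Orientations are given as a unit quaternion [x, y, z, w].
In Python, from rig import telemetry, viewer, hand_in gives the robot as it stands. The module is installed in compiled form; this text tells all that it offers.
- The arm moves only by the shell command python3 -m creep 'ROWS' [FORCE]. ROWS is JSON, a list of rows, each an object with "translation": the shift along the tool's x, y, z in mm, a list of three; "roll": the turn about the tool's z in degrees; "gripper": the finger opening in mm, from 0 to 87. In form: [{"translation": [tx, ty, tz], "roll": roll, "gripper": gripper}, ...]. A call has 1 to 5 rows; each row is the pose to reach, as a shift and turn from the pose commanded when the call began, along the tool's axes at that moment; what a row does not reach only later rows make up. A row lasts 1/12 s, in which the tool goes at most 41.7 mm and 7.16 degrees, less where a joint would pass 70% of its speed; a pose out of reach is approached as far as the arm can. A call with a gripper value outside its range is refused whole. The fingers move at their own pace and stop on an object; FORCE is the grip in N (left out, the last holds). Time passes only in rows, so rows that repeat a pose let the fingers close. It gives the time, the measured TCP pose, the force, the opening and the grip force at its end, in the units of the state.
- telemetry.get_obs(): the state, without advancing time (a new reading comes with each control period).
- viewer.camera(name): name is "scene" or "top" or "wrist"; returns the picture (480x640x3 uint8, blue, green, red); there is no depth.
- viewer.camera_info(name): a dict with "intrinsics" (3x3 intrinsics, pixels), "k1" (the pictures are not rectified: a ray, as slopes to the right and down, at radius r is drawn at 1 + k1 r^2 times it, then the intrinsics apply), "rvec" (rotation vector, rad) and "tvec" (3), from world to camera coordinates, as OpenCV has them; the wrist camera has in their place "hand_eye" (4x4, takes a point from camera to tool coordinates, whose origin is the TCP and whose axes are the flange's). Camera axes: x right, y down, z forward; pixel columns grow to the right and rows downward; lengths in m; the calibration is good to about 2 mm. A picture is of the moment at which its call begins: read the wrist's pose just before it. camera_info takes no time and is no camera call.
- hand_in(): hands the job in; it is judged then, once.
Trained networks look in the newest picture that a camera, given by its name, has taken for a name from the list of things; names that differ only in an ending like _2 or _b are one class to them, and where a whole thing is asked for, a point or a joint stands for the part that bears it (a point fixed in the world has none). Each returns a list of dicts, best first, with "p" (0 to 1); they miss things now and then, are a little off and sometimes report something else, mostly with a low value. They report only what shows in the picture. A call takes as long as a camera call. They do not tell look-alikes from the thing itself.
- viewer.recognise(camera, thing): "bbox" ([left, top, width, height] in pixels, round what is visible of it).
The state is a dict: "time": time; "q": joint angles; "joint_velocities": joint speeds; "joint_torque": joint torques, N m; "position": TCP position; "tool_rot": TCP orientation; "ft_force": force on the tool from outside, world axes, zero at the start; "moment": the same for the moment, N m; "grip_width": finger opening in m; "grip_force": force on a finger pad.
Only numpy, scipy, OpenCV 4.12 (cv2) and the standard library are available. Lean on these libraries where they do the work, as an engineer would, in place of code of your own. Each camera call takes 0.05 s, during which the arm holds its last target. There are 200 camera calls.

## Working session

There is one attempt and no reset: what is moved stays moved. The work goes in short steps, Python scripts to look and compute and a shell command to move; the robot and the scene stay as the last step left them, time stands still between calls to the robot, and variables do not carry over. Pictures are saved under pics/ and viewed, at most 14 in all, crops included, and the job is handed in when it is done.

```bash
mkdir -p pics; cat > h.py <<'E'
import numpy as np, cv2
from scipy.spatial.transform import Rotation as R
from rig import telemetry, viewer, hand_in
def cam(name, st=None):
    i=viewer.camera_info(name); K=np.array(i["intrinsics"]); k=i["k1"]
    if "rvec" in i:
        Rm=R.from_rotvec(np.ravel(i["rvec"])).as_matrix(); t=np.ravel(i["tvec"])
    else:
        st=st or telemetry.get_obs(); T=np.eye(4); T[:3,:3]=R.from_quat(st["tool_rot"]).as_matrix(); T[:3,3]=st["position"]
        M=np.linalg.inv(T@np.array(i["hand_eye"])); Rm=M[:3,:3]; t=M[:3,3]
    return K,k,Rm,t
def to_plane(c,uv,z):
    K,k,Rm,t=c
    d=np.array([k,0,0,0.])
    p=cv2.undistortPoints(np.array([[uv]],float),K,d)[0,0]
    ray=Rm.T@np.array([p[0],p[1],1]); o=-Rm.T@t
    return o+ray*(z-o[2])/ray[2]
def proj(c,P):
    K,k,Rm,t=c
    return cv2.projectPoints(np.atleast_2d(P).astype(float),cv2.Rodrigues(Rm)[0],t,K,np.array([k,0,0,0.]))[0][:,0]
def delta(target, st=None):
    st=st or telemetry.get_obs()
    return np.round(R.from_quat(st["tool_rot"]).inv().apply(np.array(target)-st["position"])*1000,1)
E
python3 - <<'E'
from h import *
s=telemetry.get_obs(); print(s["time"],s["position"],s["tool_rot"],s["grip_width"])
for n in ("scene","top"):
    cv2.imwrite(f"pics/{n}0.png",viewer.camera(n)); c=cam(n); print(n,-c[2].T@c[3])
    for th in "tray_handle shelf reel_red reel_blue reel_yellow rose_red rose_blue rose_yellow stand".split():
        print(th,[(np.round(d["bbox"]).tolist(),round(d["p"],2)) for d in viewer.recognise(n,th)][:4])
print(viewer.camera_info("wrist"))
E
```

```text
0.0 [0.14935437 0.6061655  0.2405531 ] [ 1.20625803e-01  9.92697430e-01 -1.05932067e-03 -3.26303544e-04] 0.08689655324389543
scene [ 1.04115286 -0.72262701  0.94083945]
tray_handle [([329.0, 224.0, 65.0, 108.0], 0.56), ([334.0, 148.0, 24.0, 26.0], 0.5)]
shelf [([267.0, 188.0, 231.0, 183.0], 0.75)]
reel_red [([361.0, 138.0, 22.0, 23.0], 0.94), ([308.0, 140.0, 20.0, 22.0], 0.71), ([306.0, 169.0, 22.0, 25.0], 0.65), ([335.0, 151.0, 21.0, 23.0], 0.63)]
reel_blue [([361.0, 154.0, 21.0, 27.0], 0.88), ([330.0, 151.0, 89.0, 52.0], 0.37), ([334.0, 223.0, 59.0, 106.0], 0.2)]
reel_yellow [([209.0, 321.0, 29.0, 24.0], 0.53)]
rose_red [([249.0, 343.0, 28.0, 32.0], 0.65)]
rose_blue [([194.0, 281.0, 28.0, 27.0], 0.74), ([335.0, 146.0, 25.0, 29.0], 0.33)]
rose_yellow [([210.0, 319.0, 31.0, 26.0], 0.94)]
stand [([330.0, 155.0, 90.0, 50.0], 0.8), ([286.0, 344.0, 36.0, 42.0], 0.62)]
top [ 0.30633563 -0.03126253  1.47663279]
tray_handle [([254.0, 182.0, 94.0, 35.0], 0.97)]
shelf [([234.0, 119.0, 131.0, 139.0], 0.7)]
reel_red [([189.0, 273.0, 28.0, 20.0], 0.89), ([225.0, 280.0, 22.0, 17.0], 0.71), ([149.
[... 268 characters left out ...]
0, 28.0, 21.0], 0.35)]
rose_yellow [([402.0, 241.0, 19.0, 22.0], 0.77), ([190.0, 273.0, 23.0, 21.0], 0.38)]
stand [([187.0, 208.0, 29.0, 93.0], 0.9)]
{'intrinsics': array([[420.09972313,   0.        , 318.62401627],
       [  0.        , 420.09972313, 242.41923123],
       [  0.        ,   0.        ,   1.        ]]), 'k1': -0.0358361490977267, 'hand_eye': array([[-4.65715859e-05, -9.58661370e-01, -2.84549426e-01,
         7.87591250e-02],
       [ 9.99999873e-01,  9.81069025e-05, -4.94194908e-04,
         4.02177083e-04],
       [ 5.01681831e-04, -2.84549413e-01,  9.58661244e-01,
        -1.43005392e-01],
       [ 0.00000000e+00,  0.00000000e+00,  0.00000000e+00,
         1.00000000e+00]])}
```

```bash
python3 - <<'E'
import cv2
a=cv2.imread("pics/top0.png"); cv2.imwrite("pics/top0c.png",cv2.resize(a[105:330,130:430],(800,600),interpolation=cv2.INTER_CUBIC))
a=cv2.imread("pics/scene0.png"); cv2.imwrite("pics/scene0c.png",cv2.resize(a[100:400,150:500],(700,600),interpolation=cv2.INTER_CUBIC))
E
```

```text
(no output)
```

View pics/top0c.png

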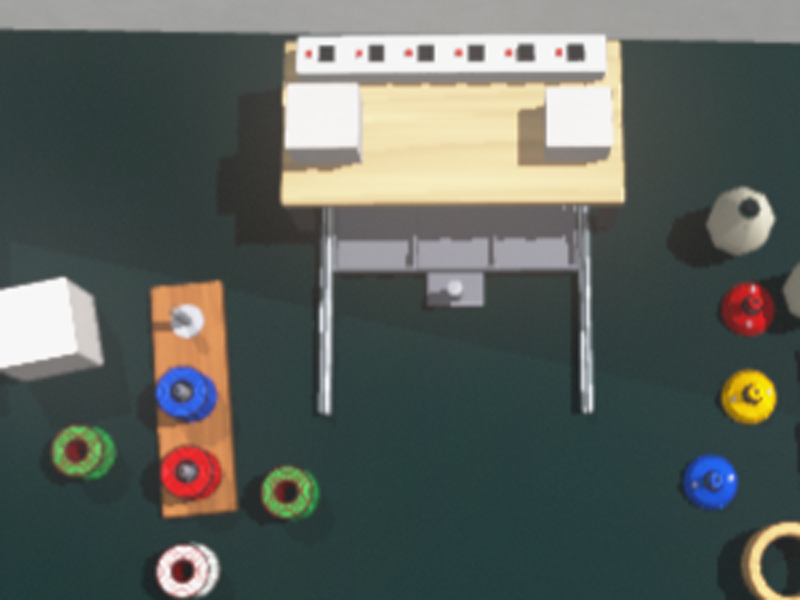

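View pics/scene0c.png

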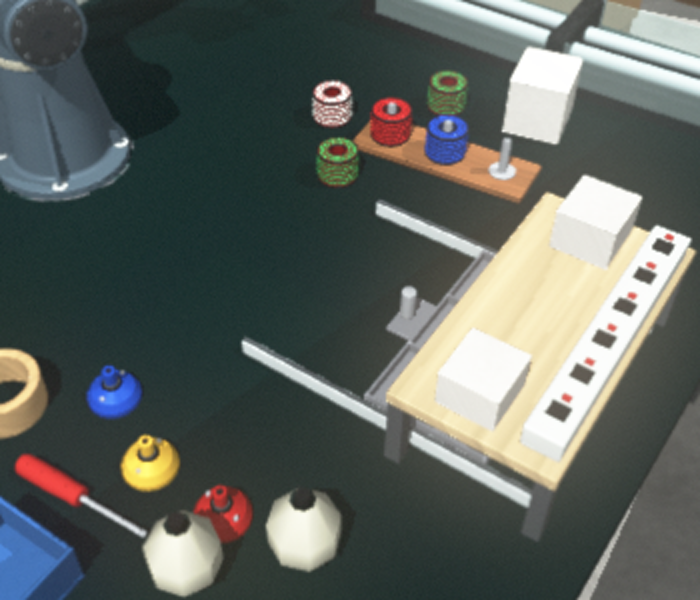

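Top crop: the tray handle is at (455,287). On the stand are the red reel (188,470) and the blue reel (183,390), with a bare spindle at (187,318), so yellow is absent. The roses are red (753,305), yellow (754,392) and blue (712,480).

Reel candidates: the red one on the stand at (188,470) fits, being red and on a spindle. The white one with red flecks (185,570) and the green ones (83,450) and (288,492) are loose on the bench, so they are not meant. These enlarged crops confirm it.

```bash
python3 - <<'E'
from h import *
c=cam("top"); f=lambda u,v:(130+.375*u,105+.375*v)
for n,u,v,z in [("post",455,287,.056),("blue sp",183,390,.078),("red sp",188,470,.078),("bare",187,318,.078),("rose red",753,305,.05),("rose y",754,392,.05),("rose b",712,480,.05),("edgeL",282,203,.123),("edgeR",624,203,.123),("runL",325,413,.02),("runR",588,411,.02),("stand c1",163,517,.014),("stand c2",237,510,.014),("stand c3",152,287,.014),("stand c4",221,282,.014),("green near",288,492,.05),("cryst a",740,225,.05),("wallL",337,268,.025),("wallR",577,268,.025),("tape",790,565,.048)]:
    print(n,np.round(to_plane(c,f(u,v),z),4))
c=cam("scene"); f=lambda u,v:(150+.5*u,100+.5*v)
print("scene")
for n,u,v,z in [("post",409,290,.056),("blue sp",447,122,.078),("red sp",392,105,.078),("bare",506,140,.078),("rose red",222,490,.05),("rose y",149,438,.05),("rose b",110,370,.05)]:
    print(n,np.round(to_plane(c,f(u,v),z),4))
s=telemetry.get_obs()
print(R.from_quat(s["tool_rot"]).as_matrix().round(3), s["time"])
E
```

```text
post [0.6286 0.0195 0.056 ]
blue sp [0.4953 0.3349 0.078 ]
red sp [0.4018 0.3239 0.078 ]
bare [0.5813 0.335  0.078 ]
rose red [ 0.6134 -0.3417  0.05  ]
rose y [ 0.5069 -0.3408  0.05  ]
rose b [ 0.4011 -0.2889  0.05  ]
edgeL [0.7103 0.2204 0.123 ]
edgeR [ 0.7166 -0.1776  0.123 ]
runL [0.4775 0.1757 0.02  ]
runR [ 0.4848 -0.1442  0.02  ]
stand c1 [0.3491 0.3672 0.014 ]
stand c2 [0.3589 0.2783 0.014 ]
stand c3 [0.6324 0.3976 0.014 ]
stand c4 [0.6401 0.3121 0.014 ]
green near [0.3797 0.2116 0.05  ]
cryst a [ 0.7132 -0.3277  0.05  ]
wallL [0.6574 0.167  0.025 ]
wallR [ 0.6621 -0.1298  0.025 ]
tape [ 0.3029 -0.3798  0.048 ]
scene
post [0.6314 0.0199 0.056 ]
blue sp [0.5014 0.3298 0.078 ]
red sp [0.4102 0.3187 0.078 ]
bare [0.5947 0.3416 0.078 ]
rose red [ 0.6236 -0.3433  0.05  ]
rose y [ 0.5131 -0.3395  0.05  ]
rose b [ 0.4076 -0.2946  0.05  ]
[[-0.971  0.239  0.   ]
 [ 0.239  0.971  0.   ]
 [ 0.     0.    -1.   ]] 1.0
```

```bash
python3 -m creep '[{"translation":[-160,-120,0],"roll":-14,"gripper":87},{"translation":[-160,-120,0],"roll":-14,"gripper":87},{"translation":[-160,-120,0],"roll":-14,"gripper":87},{"translation":[-160,-120,0],"roll":-14,"gripper":87},{"translation":[-160,-120,0],"roll":-14,"gripper":87}]' 30
python3 - <<'E'
from h import *
s=telemetry.get_obs(); print(s["time"],s["position"],R.from_quat(s["tool_rot"]).as_matrix().round(3)); print(delta([.63,.02,.24]))
c=cam("top"); f=lambda u,v:(130+.375*u,105+.375*v)
print("A",to_plane(c,f(749,207),.106),"B?",to_plane(c,f(805,275),.106))
c=cam("scene"); f=lambda u,v:(150+.5*u,100+.5*v)
print("A",to_plane(c,f(303,498),.106),"B",to_plane(c,f(177,522),.106))
E
```

```text
time: 1.42
position: [0.2773, 0.4501, 0.2416]
tool_rot: [-0.001, 1.0, -0.0, 0.0]
ft_force: [0.4, 1.0, -0.1]
grip_width: 0.0869
grip_force: 0.0
1.4167 [0.27726904 0.45008547 0.24164415] [[-1.    -0.003  0.   ]
 [-0.003  1.    -0.   ]
 [-0.    -0.    -1.   ]]
[-351.6 -431.     1.9]
A [ 0.71939761 -0.32713045  0.106     ] B? [ 0.63813032 -0.39122706  0.106     ]
A [ 0.72180152 -0.32706733  0.106     ] B [ 0.63707775 -0.42033116  0.106     ]
```

```bash
python3 -m creep '[{"translation":[-350,-430,0],"roll":0,"gripper":87},{"translation":[-350,-430,0],"roll":0,"gripper":87},{"translation":[-350,-430,0],"roll":0,"gripper":87},{"translation":[-350,-430,0],"roll":0,"gripper":87},{"translation":[-350,-430,0],"roll":0,"gripper":87}]' | sed -n 2p
python3 -m creep '[{"translation":[-225,-275,0],"roll":0,"gripper":60},{"translation":[-225,-275,0],"roll":0,"gripper":60},{"translation":[-225,-275,0],"roll":0,"gripper":60},{"translation":[-225,-275,0],"roll":0,"gripper":60},{"translation":[-225,-275,0],"roll":0,"gripper":60}]' | sed -n 2p
python3 -m creep '[{"translation":[-93,-113,0],"roll":0,"gripper":60},{"translation":[-93,-113,0],"roll":0,"gripper":60},{"translation":[-93,-113,0],"roll":0,"gripper":60},{"translation":[-93,-113,0],"roll":0,"gripper":60},{"translation":[-93,-113,0],"roll":0,"gripper":60}]' | sed -n 2p
python3 - <<'E'
from h import *
s=telemetry.get_obs(); print(s["time"],s["position"],delta([.63,.02,.042]))
im=viewer.camera("wrist"); cv2.imwrite("pics/w1.png",im); c=cam("wrist",s)
for d in viewer.recognise("wrist","tray_handle")[:3]: print(d)
print(proj(c,[[.63,.0195,.056],[.63,.0195,.011]]))
E
```

```text
position: [0.4092, 0.2891, 0.2419]
position: [0.5416, 0.128, 0.2418]
position: [0.6376, 0.0121, 0.2415]
2.6667 [0.63757621 0.01213506 0.2414858 ] [  8.4   8.3 199.4]
{'bbox': [159.3, 186.1, 338.8, 153.9], 'p': 0.85}
[[327.86462663 209.74963473]
 [326.92134566 199.05492876]]
```

View pics/w1.png

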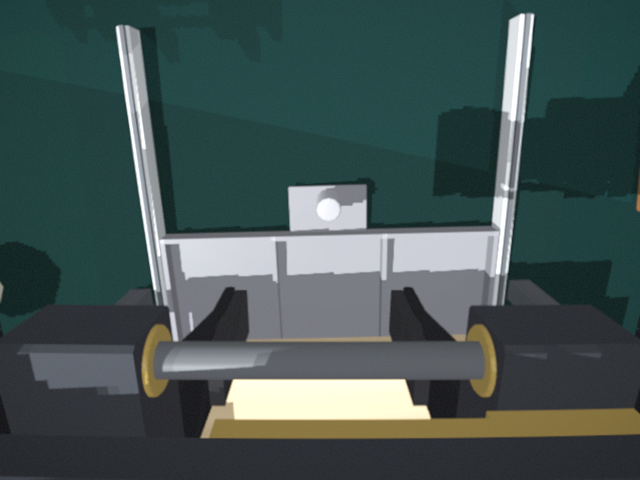

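The post top is at (328,210), where the calibration predicted it. I'll descend, grip it and pull.

```bash
python3 -m creep '[{"translation":[8,8,40],"roll":0,"gripper":60},{"translation":[8,8,80],"roll":0,"gripper":60},{"translation":[8,8,120],"roll":0,"gripper":60},{"translation":[8,8,160],"roll":0,"gripper":60},{"translation":[8,8,199],"roll":0,"gripper":60}]' | sed -n 2p
python3 -m creep '[{"translation":[0,0,0],"roll":0,"gripper":10},{"translation":[0,0,0],"roll":0,"gripper":10},{"translation":[0,0,0],"roll":0,"gripper":10},{"translation":[0,0,0],"roll":0,"gripper":10},{"translation":[0,0,0],"roll":0,"gripper":10}]' 30
python3 -m creep '[{"translation":[15,0,0],"roll":0,"gripper":10},{"translation":[35,-1,0],"roll":0,"gripper":10},{"translation":[55,-1,0],"roll":0,"gripper":10},{"translation":[75,-1,0],"roll":0,"gripper":10},{"translation":[95,-2,0],"roll":0,"gripper":10}]'
python3 -m creep '[{"translation":[20,0,0],"roll":0,"gripper":10},{"translation":[40,-1,0],"roll":0,"gripper":10},{"translation":[60,-1,0],"roll":0,"gripper":10},{"translation":[80,-1,0],"roll":0,"gripper":10},{"translation":[95,-2,0],"roll":0,"gripper":10}]'
python3 -m creep '[{"translation":[5,0,0],"roll":0,"gripper":10},{"translation":[10,0,0],"roll":0,"gripper":10},{"translation":[10,0,0],"roll":0,"gripper":10}]'
```

```text
position: [0.6244, 0.027, 0.0415]
time: 3.6
position: [0.628, 0.0251, 0.0463]
tool_rot: [-0.001, 1.0, -0.0, 0.003]
ft_force: [0.4, 0.5, 0.2]
grip_width: 0.0341
grip_force: 0.0
time: 4.02
position: [0.5315, 0.0227, 0.0451]
tool_rot: [-0.001, 1.0, -0.0, 0.003]
ft_force: [-0.0, 0.1, -0.1]
grip_width: 0.0109
grip_force: 0.0
time: 4.43
position: [0.4354, 0.0205, 0.0447]
tool_rot: [-0.001, 1.0, -0.0, 0.002]
ft_force: [0.2, -0.2, 0.8]
grip_width: 0.0105
grip_force: 0.0
time: 4.68
position: [0.4265, 0.0203, 0.0436]
tool_rot: [-0.001, 1.0, -0.0, 0.001]
ft_force: [0.1, 0.1, -0.2]
grip_width: 0.01
grip_force: 0.0
```

The fingers close too slowly (about 60 mm/s), so the pull left without the post. I'll open, look and go back.

```bash
python3 -m creep '[{"translation":[-10,0,0],"roll":0,"gripper":45},{"translation":[-10,0,0],"roll":0,"gripper":45},{"translation":[-10,0,0],"roll":0,"gripper":45},{"translation":[-10,0,0],"roll":0,"gripper":45},{"translation":[-10,0,0],"roll":0,"gripper":45}]' | sed -n 5,6p
python3 - <<'E'
from h import *
s=telemetry.get_obs(); print(s["time"],s["position"],s["grip_width"])
im=viewer.camera("top"); cv2.imwrite("pics/t2.png",cv2.resize(im[150:310,240:400],(600,600),interpolation=cv2.INTER_CUBIC))
E
```

```text
grip_width: 0.0356
grip_force: 0.0
5.1 [0.43569625 0.02063394 0.04252194] 0.03555145740224504
```

View pics/t2.png

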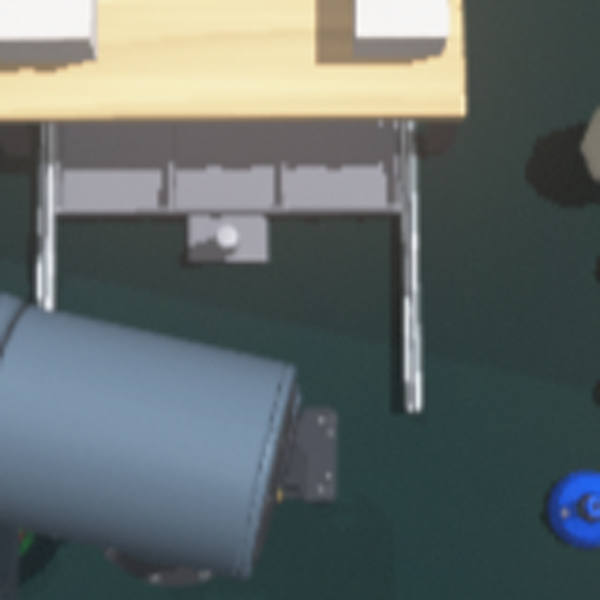

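The post is still at home (228,236), and the gripper is in front of it. I'll go back and close fully this time.

```bash
python3 -m creep '[{"translation":[-40,0,0],"roll":0,"gripper":45},{"translation":[-80,0,0],"roll":0,"gripper":45},{"translation":[-120,0,0],"roll":0,"gripper":45},{"translation":[-160,0,0],"roll":0,"gripper":45},{"translation":[-194,0,0],"roll":0,"gripper":45}]' | sed -n 2p
python3 -m creep '[{"translation":[0,0,2],"roll":0,"gripper":10},{"translation":[0,0,2],"roll":0,"gripper":10},{"translation":[0,0,2],"roll":0,"gripper":10},{"translation":[0,0,2],"roll":0,"gripper":10},{"translation":[0,0,2],"roll":0,"gripper":10}]' 30 | sed -n 2p
python3 -m creep '[{"translation":[0,0,0],"roll":0,"gripper":10},{"translation":[0,0,0],"roll":0,"gripper":10},{"translation":[0,0,0],"roll":0,"gripper":10}]' 30
```

```text
position: [0.6323, 0.0211, 0.0428]
position: [0.6274, 0.0194, 0.04]
time: 6.23
position: [0.6273, 0.0194, 0.0399]
tool_rot: [-0.002, 1.0, -0.001, -0.002]
ft_force: [-1.2, -6.2, -2.1]
grip_width: 0.0191
grip_force: 30.0
```

```bash
python3 -m creep '[{"translation":[10,0,0],"roll":0,"gripper":10},{"translation":[30,-1,0],"roll":0,"gripper":10},{"translation":[50,-1,0],"roll":0,"gripper":10},{"translation":[70,-1,0],"roll":0,"gripper":10},{"translation":[90,-2,0],"roll":0,"gripper":10}]' | sed -n 2p
python3 -m creep '[{"translation":[20,0,0],"roll":0,"gripper":10},{"translation":[40,-1,0],"roll":0,"gripper":10},{"translation":[60,-1,0],"roll":0,"gripper":10},{"translation":[80,-1,0],"roll":0,"gripper":10},{"translation":[95,-2,0],"roll":0,"gripper":10}]' | sed -n 2p
python3 -m creep '[{"translation":[6,0,0],"roll":0,"gripper":10},{"translation":[12,0,0],"roll":0,"gripper":10},{"translation":[16,0,0],"roll":0,"gripper":10},{"translation":[18,0,0],"roll":0,"gripper":10},{"translation":[18,0,0],"roll":0,"gripper":10}]'
```

```text
position: [0.5398, 0.0173, 0.04]
position: [0.4472, 0.0148, 0.0402]
time: 7.48
position: [0.443, 0.0148, 0.0411]
tool_rot: [0.0, 1.0, -0.003, 0.018]
ft_force: [26.0, 14.9, -22.1]
grip_width: 0.0194
grip_force: 30.0
```

The pull stopped at 26 N. The post was found 19 mm out from its stated home position, so this is the front stop. I'll relax, release and lift, then measure the tray.

```bash
python3 -m creep '[{"translation":[-17,0,0],"roll":0,"gripper":10},{"translation":[-17,0,0],"roll":0,"gripper":45},{"translation":[-17,0,0],"roll":0,"gripper":45},{"translation":[-17,0,0],"roll":0,"gripper":45},{"translation":[-17,0,0],"roll":0,"gripper":45}]' | sed -n '2p;4,6p'
python3 -m creep '[{"translation":[0,0,-40],"roll":0,"gripper":45},{"translation":[0,0,-80],"roll":0,"gripper":60},{"translation":[0,0,-120],"roll":0,"gripper":60},{"translation":[0,0,-160],"roll":0,"gripper":60},{"translation":[-10,-30,-190],"roll":0,"gripper":60}]' | sed -n 2p
python3 -m creep '[{"translation":[-80,-180,0],"roll":0,"gripper":60},{"translation":[-80,-180,0],"roll":0,"gripper":60},{"translation":[-80,-180,0],"roll":0,"gripper":60},{"translation":[-80,-180,0],"roll":0,"gripper":60},{"translation":[-80,-180,0],"roll":0,"gripper":60}]' | sed -n 2p
python3 - <<'E'
from h import *
im=viewer.camera("top"); cv2.imwrite("pics/t3.png",cv2.resize(im[110:310,230:430],(600,600),interpolation=cv2.INTER_CUBIC))
s=telemetry.get_obs(); print(s["time"],s["position"])
for t in ("tray_handle","rose_red","rose_yellow","rose_blue"): print(t,[(np.round(d["bbox"]),round(d["p"],2)) for d in viewer.recognise("top",t)][:3])
im=viewer.camera("wrist"); cv2.imwrite("pics/w3.png",im)
E
```

```text
position: [0.4416, 0.017, 0.0406]
ft_force: [-0.1, 0.1, -0.1]
grip_width: 0.0385
grip_force: 0.0
position: [0.4495, -0.0084, 0.2314]
position: [0.5338, -0.1946, 0.2289]
8.7833 [ 0.53691198 -0.19998959  0.22914419]
tray_handle [(array([254., 208.,  92.,  63.]), 0.62)]
rose_red [(array([385., 272.,  23.,  26.]), 0.48)]
rose_yellow [(array([400., 244.,  22.,  16.]), 0.68)]
rose_blue [(array([386., 274.,  21.,  22.]), 0.56), (array([436., 260.,   9.,  27.]), 0.33)]
```

View pics/t3.png

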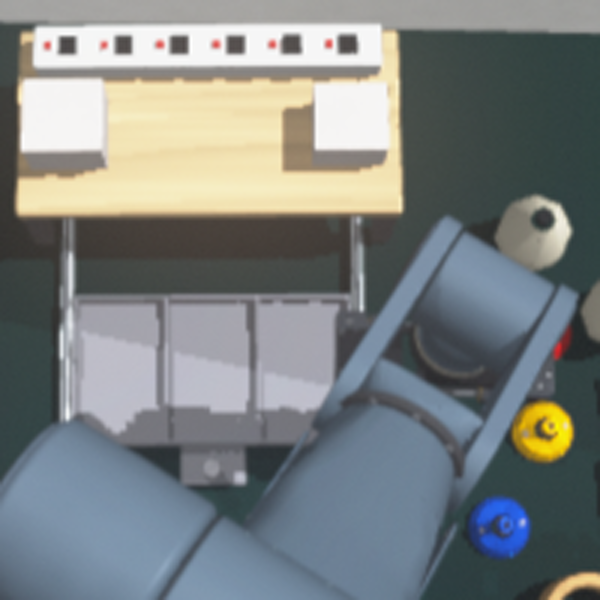

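The tray is fully out: rear edge at row 297, post at (211,467). The roses show at yellow (543,430) and blue (499,526), with red behind the arm.

```bash
python3 - <<'E'
from h import *
c=cam("top"); f=lambda u,v:(230+u/3,110+v/3)
for n,u,v,z in [("post",211,467,.056),("rearL",76,297,.025),("rearR",350,297,.025),("frontL",76,443,.025),("frontdiv",170,443,.025),("frontdiv2",254,443,.025),("div1rear",165,297,.025),("div2rear",256,297,.025),("rose y",546,427,.05),("rose b",502,523,.05)]:
    print(n,np.round(to_plane(c,f(u,v),z),4))
s=telemetry.get_obs(); c=cam("wrist",s)
for t in ("rose_red","rose_yellow","rose_blue"):
    for d in viewer.recognise("wrist",t)[:2]:
        b=d["bbox"]; print(t,np.round(b),round(d["p"],2), to_plane(c,(b[0]+b[2]/2,b[1]+b[3]/2),.02).round(4))
print(proj(c,[[.618,-.3425,.05],[.51,-.34,.05],[.404,-.292,.05],[.443,.017,.056],[.555,-.082,.011]]))
E
```

```text
post [0.4572 0.017  0.056 ]
rearL [0.6456 0.17   0.025 ]
rearR [ 0.6502 -0.1308  0.025 ]
frontL [0.4843 0.1641 0.025 ]
frontdiv [0.4858 0.0628 0.025 ]
frontdiv2 [ 0.4872 -0.0278  0.025 ]
div1rear [0.6471 0.0723 0.025 ]
div2rear [ 0.6486 -0.0275  0.025 ]
rose y [ 0.5058 -0.3384  0.05  ]
rose b [ 0.4032 -0.29    0.05  ]
rose_red [121. 262.  70.  66.] 0.65 [ 0.6075 -0.3376  0.02  ]
rose_red [381. 109. 258. 232.] 0.25 [ 0.5411 -0.0228  0.02  ]
rose_yellow [103. 148.  76.  70.] 0.82 [ 0.505 -0.339  0.02 ]
rose_blue [147.  11.  84.  90.] 0.65 [ 0.4061 -0.2907  0.02  ]
rose_blue [379. 109. 261. 234.] 0.52 [ 0.5418 -0.0235  0.02  ]
[[138.38585301 320.58097857]
 [125.13251814 194.68591714]
 [174.5608468   46.86585328]
 [601.61049656 106.97130585]
 [438.48311493 237.53913618]]
```

View pics/w3.png

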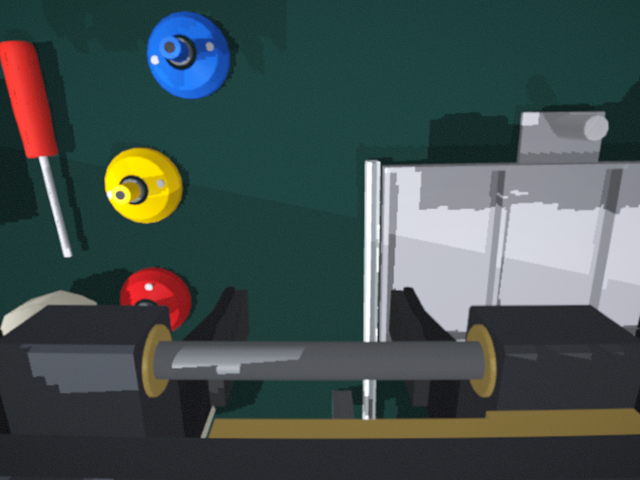

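The wrist view shows the blue gland at (170,48), the yellow gland at (120,195), the red rose at (155,295) and the post top at (596,127).

```bash
python3 - <<'E'
from h import *
s=telemetry.get_obs(); c=cam("wrist",s)
for n,u,v,z in [("blue",170,48,.05),("yel",120,195,.05),("red dome",156,298,.015),("post",597,127,.056),("frontR",385,167,.025),("frontdiv",500,170,.025),("frontdiv2",613,169,.025)]: print(n,to_plane(c,(u,v),z).round(4))
print(s["position"],s["q"])
E
```

```text
blue [ 0.406 -0.296  0.05 ]
yel [ 0.5118 -0.3448  0.05  ]
red dome [ 0.6145 -0.3404  0.015 ]
post [0.4583 0.0158 0.056 ]
frontR [ 0.4925 -0.1355  0.025 ]
frontdiv [ 0.4942 -0.04    0.025 ]
frontdiv2 [0.4923 0.056  0.025 ]
[ 0.53305165 -0.19027759  0.22916677] [-5.40319508e-01  4.63618062e-01  1.59541241e+00  1.40715107e-04
  1.08383333e+00 -2.11517175e+00]
```

```bash
cat >> h.py <<'E'
from scipy.optimize import least_squares
a=np.linspace(0,2*np.pi,40)
def ring(r,z): return np.c_[r*np.cos(a),r*np.sin(a),0*a+z]
ROSE=np.vstack([ring(33,0),ring(33,4),ring(28,14),ring(8,26),ring(8,50)])/1000
REEL=np.vstack([ring(31,0),ring(31,50)])/1000
def mask(im,col):
    h=cv2.cvtColor(im,cv2.COLOR_BGR2HSV); H,S,V=h[...,0],h[...,1],h[...,2]
    m={"red":(H<8)|(H>172),"yellow":(H>18)&(H<35),"blue":(H>105)&(H<125)}[col]&(S>140)&(V>50)
    return m.astype(np.uint8)
def fit(im,c,col,model,z0,guess,rad=70):
    m=mask(im,col); g=proj(c,[[*guess,z0+.02]])[0]
    k,l,st,ce=cv2.connectedComponentsWithStats(m)
    best=[j for j in range(1,k) if st[j,4]>150 and np.hypot(*(ce[j]-g))<rad]
    if not best: return None
    j=max(best,key=lambda j:st[j,4]); x,y,w,h,n=st[j]; ob=np.array([x,y,x+w,y+h])
    def r(p):
        q=proj(c,model+[p[0],p[1],z0]); return np.r_[q.min(0),q.max(0)]-ob
    s=least_squares(r,guess); return s.x.round(4),s.fun.round(1),ob.tolist()
E
python3 -m creep '[{"translation":[128,-103,0],"roll":0,"gripper":45},{"translation":[128,-103,0],"roll":0,"gripper":45},{"translation":[128,-103,0],"roll":0,"gripper":45},{"translation":[128,-103,0],"roll":0,"gripper":45},{"translation":[128,-103,0],"roll":0,"gripper":45}]' | sed -n 2p
python3 -m creep '[{"translation":[0,0,0],"roll":0,"gripper":45},{"translation":[0,0,0],"roll":0,"gripper":45},{"translation":[0,0,0],"roll":0,"gripper":45}]' | sed -n 2p
python3 - <<'E'
from h import *
s=telemetry.get_obs(); im=viewer.camera("wrist"); cv2.imwrite("pics/w4.png",im); c=cam("wrist",s)
print(s["position"]); 
for n,g in (("blue",(.405,-.293)),("yellow",(.51,-.342))):
    print(n,fit(im,c,n,ROSE,0,g))
print(delta([.405,-.293,.05],s))
E
```

```text
position: [0.4018, -0.2978, 0.2294]
position: [0.407, -0.2941, 0.2294]
[ 0.40695999 -0.29412021  0.22940659]
blue (array([ 0.4044, -0.2956]), array([ 0.5,  0.9, -0.5, -1. ]), [279, 168, 354, 243])
yellow (array([ 0.5077, -0.3363]), array([-7.3, -1.5,  7.3,  1.8]), [247, 280, 301, 342])
[  2.    1.1 179.4]
```

```bash
python3 -m creep '[{"translation":[3,-1,40],"roll":0,"gripper":40},{"translation":[3,-1,80],"roll":0,"gripper":40},{"translation":[3,-1,120],"roll":0,"gripper":40},{"translation":[3,-1,155],"roll":0,"gripper":40},{"translation":[3,-1,170],"roll":0,"gripper":40}]' | sed -n 2p
python3 -m creep '[{"translation":[0,0,9],"roll":0,"gripper":40},{"translation":[0,0,9],"roll":0,"gripper":10},{"translation":[0,0,9],"roll":0,"gripper":5},{"translation":[0,0,9],"roll":0,"gripper":5},{"translation":[0,0,9],"roll":0,"gripper":5}]' 25 | sed -n 2p
python3 -m creep '[{"translation":[0,0,0],"roll":0,"gripper":5},{"translation":[0,0,0],"roll":0,"gripper":5},{"translation":[0,0,0],"roll":0,"gripper":5}]' 25
```

```text
position: [0.4026, -0.2933, 0.0554]
position: [0.4041, -0.2968, 0.0516]
time: 10.98
position: [0.4039, -0.2968, 0.0516]
tool_rot: [-0.001, 1.0, -0.001, 0.001]
ft_force: [1.5, 1.4, 7.2]
grip_width: 0.0153
grip_force: 25.0
```

```bash
python3 -m creep '[{"translation":[0,0,-30],"roll":0,"gripper":5},{"translation":[0,0,-60],"roll":0,"gripper":5},{"translation":[-30,40,-75],"roll":0,"gripper":5},{"translation":[-50,78,-75],"roll":0,"gripper":5},{"translation":[-70,108,-75],"roll":0,"gripper":5}]' | sed -n '2p;5,6p'
python3 -m creep '[{"translation":[-20,30,0],"roll":0,"gripper":5},{"translation":[-40,62,0],"roll":0,"gripper":5},{"translation":[-60,94,0],"roll":0,"gripper":5},{"translation":[-80,126,0],"roll":0,"gripper":5},{"translation":[-100,156,0],"roll":0,"gripper":5}]' | sed -n '2p;5,6p'
python3 -m creep '[{"translation":[-20,30,0],"roll":0,"gripper":5},{"translation":[-31,50,0],"roll":0,"gripper":5},{"translation":[-31,50,0],"roll":0,"gripper":5},{"translation":[-31,50,0],"roll":0,"gripper":5},{"translation":[-31,50,0],"roll":0,"gripper":5}]' | sed -n '2p;5,6p'
python3 - <<'E'
from h import *
s=telemetry.get_obs(); im=viewer.camera("wrist"); cv2.imwrite("pics/w5.png",im); print(s["position"],delta([.605,.017,.064],s))
E
```

```text
position: [0.4706, -0.1929, 0.1269]
grip_width: 0.015
grip_force: 25.0
position: [0.5697, -0.0346, 0.1254]
grip_width: 0.0151
grip_force: 25.0
position: [0.5994, 0.0132, 0.125]
grip_width: 0.0149
grip_force: 25.0
[0.59942062 0.01318138 0.12502242] [-5.7  3.8 61. ]
```

View pics/w5.png

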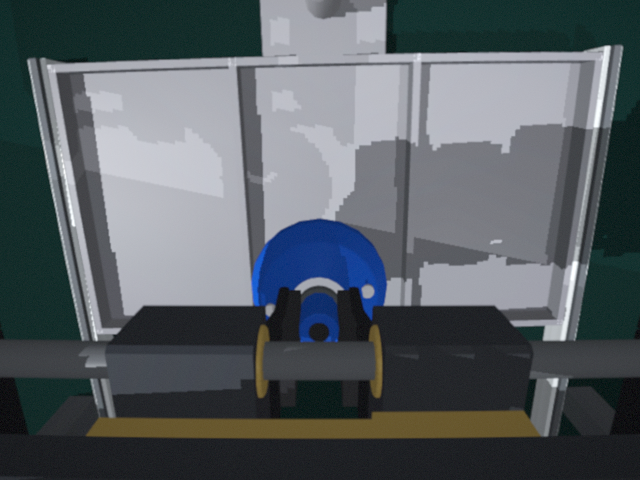

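The blue rose is held over the middle bay (320,280). The tray's front wall is at row ~62, with dividers at columns 238 and 417.

```bash
python3 - <<'E'
from h import *
s=telemetry.get_obs(); c=cam("wrist",s)
for n,u,v,z in [("div front",238,66,.025),("div2 front",416,60,.025),("outR rear",93,330,.025),("outL rear",558,322,.025),("divr low",253,232,.025),("divl low",405,260,.025),("front R",42,66,.025),("front L",611,53,.025)]: print(n,to_plane(c,(u,v),z).round(4))
E
python3 -m creep '[{"translation":[-3,3,25],"roll":0,"gripper":5},{"translation":[-3,3,45],"roll":0,"gripper":5},{"translation":[-3,3,55],"roll":0,"gripper":5},{"translation":[-3,3,60],"roll":0,"gripper":5},{"translation":[-3,3,61],"roll":0,"gripper":5}]'
```

```text
div front [ 0.4933 -0.0307  0.025 ]
div2 front [0.49   0.0654 0.025 ]
outR rear [ 0.6524 -0.1339  0.025 ]
outL rear [0.6462 0.1683 0.025 ]
divr low [ 0.5862 -0.0263  0.025 ]
divl low [0.6038 0.0659 0.025 ]
front R [ 0.4921 -0.1388  0.025 ]
front L [0.4847 0.1722 0.025 ]
time: 12.7
position: [0.6023, 0.0156, 0.0632]
tool_rot: [-0.001, 1.0, 0.0, -0.001]
ft_force: [-0.2, 0.1, -0.3]
grip_width: 0.0149
grip_force: 25.0
```

```bash
python3 -m creep '[{"translation":[0,0,1],"roll":0,"gripper":35},{"translation":[0,0,1],"roll":0,"gripper":35},{"translation":[0,0,1],"roll":0,"gripper":35},{"translation":[0,0,1],"roll":0,"gripper":35},{"translation":[0,0,1],"roll":0,"gripper":35}]' | sed -n '2p;5p'
python3 -m creep '[{"translation":[0,0,-30],"roll":0,"gripper":40},{"translation":[0,0,-70],"roll":0,"gripper":40},{"translation":[10,-36,-110],"roll":0,"gripper":40},{"translation":[20,-66,-135],"roll":0,"gripper":40},{"translation":[30,-100,-150],"roll":0,"gripper":40}]' | sed -n '2p;5p'
python3 -m creep '[{"translation":[63,-257,0],"roll":0,"gripper":40},{"translation":[63,-257,0],"roll":0,"gripper":40},{"translation":[63,-257,0],"roll":0,"gripper":40},{"translation":[63,-257,0],"roll":0,"gripper":40},{"translation":[63,-257,0],"roll":0,"gripper":40}]' | sed -n '2p'
python3 -m creep '[{"translation":[16,-64,0],"roll":0,"gripper":40},{"translation":[16,-64,0],"roll":0,"gripper":40},{"translation":[16,-64,0],"roll":0,"gripper":40},{"translation":[16,-64,0],"roll":0,"gripper":40},{"translation":[16,-64,0],"roll":0,"gripper":40}]' | sed -n '2p'
cat > rose.py <<'E'
from h import *
import sys
n,x,y=sys.argv[1],float(sys.argv[2]),float(sys.argv[3])
s=telemetry.get_obs(); im=viewer.camera("wrist"); cv2.imwrite("pics/w_%s_%d.png"%(n,s["time"]*10),im); c=cam("wrist",s)
f=fit(im,c,n,ROSE,0,(x,y),150); print(s["time"],s["position"],f); print(delta([*f[0],.05],s))
im=viewer.camera("top"); cv2.imwrite("pics/top_%d.png"%(s["time"]*10),im); c=cam("top")
for k,g,z in (("red",(.616,-.343),0),("yellow",(.508,-.34),0),("blue",(.603,.016),.011),("blue",(.498,.333),.014)): print(k,fit(im,c,k,ROSE,z,g,25))
E
python3 rose.py yellow .509 -.341
```

```text
position: [0.6037, 0.0165, 0.0639]
grip_width: 0.0335
position: [0.5765, -0.0766, 0.2129]
grip_width: 0.0398
position: [0.5257, -0.2809, 0.2102]
position: [0.5104, -0.3422, 0.2094]
14.3667 [ 0.51040142 -0.34224251  0.20944723] (array([ 0.5105, -0.3442]), array([ 0.6,  1.2, -0.6, -1.3]), [276, 174, 355, 253])
[ -0.2  -2.2 159.4]
red (array([ 0.6232, -0.3458]), array([-0.5, -1.3,  0.5,  1.3]), [401, 211, 420, 228])
yellow None
blue (array([0.6017, 0.0157]), array([-1. , -0.4,  1. ,  0.4]), [293, 214, 311, 233])
blue (array([0.4996, 0.348 ]), array([ 1.2, -0.6, -1.2,  0.6]), [188, 243, 211, 262])
```

Blue is placed at (.602,.016). Next is yellow.

```bash
python3 -m creep '[{"translation":[0,-2,40],"roll":0,"gripper":40},{"translation":[0,-2,80],"roll":0,"gripper":40},{"translation":[0,-2,120],"roll":0,"gripper":40},{"translation":[0,-2,145],"roll":0,"gripper":40},{"translation":[0,-2,157],"roll":0,"gripper":40}]' | sed -n 2p
python3 -m creep '[{"translation":[0,0,1],"roll":0,"gripper":40},{"translation":[0,0,1],"roll":0,"gripper":5},{"translation":[0,0,1],"roll":0,"gripper":5},{"translation":[0,0,1],"roll":0,"gripper":5},{"translation":[0,0,1],"roll":0,"gripper":5}]' 25 | sed -n 2p
python3 -m creep '[{"translation":[0,0,0],"roll":0,"gripper":5},{"translation":[0,0,0],"roll":0,"gripper":5},{"translation":[0,0,0],"roll":0,"gripper":5}]' 25
```

```text
position: [0.5092, -0.3416, 0.0488]
position: [0.5117, -0.3461, 0.0536]
time: 15.55
position: [0.5114, -0.3459, 0.0532]
tool_rot: [-0.001, 1.0, -0.001, 0.001]
ft_force: [-0.1, 0.9, 5.7]
grip_width: 0.0152
grip_force: 25.0
```

```bash
python3 -m creep '[{"translation":[0,0,-30],"roll":0,"gripper":5},{"translation":[0,0,-60],"roll":0,"gripper":5},{"translation":[-10,30,-75],"roll":0,"gripper":5},{"translation":[-23,65,-75],"roll":0,"gripper":5},{"translation":[-36,100,-75],"roll":0,"gripper":5}]' | sed -n '2p;5,6p'
python3 -m creep '[{"translation":[-13,35,0],"roll":0,"gripper":5},{"translation":[-26,70,0],"roll":0,"gripper":5},{"translation":[-39,105,0],"roll":0,"gripper":5},{"translation":[-50,140,0],"roll":0,"gripper":5},{"translation":[-58,163,0],"roll":0,"gripper":5}]' | sed -n '2p;5,6p'
python3 -m creep '[{"translation":[0,0,10],"roll":0,"gripper":5},{"translation":[0,0,30],"roll":0,"gripper":5},{"translation":[0,0,45],"roll":0,"gripper":5},{"translation":[0,0,50],"roll":0,"gripper":5},{"translation":[0,0,50],"roll":0,"gripper":5}]' | sed -n '2p;5,6p'
python3 - <<'E'
from h import *
s=telemetry.get_obs();print(s["position"],delta([.604,-.083,.064],s))
im=viewer.camera("wrist");c=cam("wrist",s);cv2.imwrite("pics/w6.png",im);print(fit(im,c,"yellow",ROSE,s["position"][2]-.0532,s["position"][:2],150))
E
```

```text
position: [0.5472, -0.2456, 0.1284]
grip_width: 0.0148
grip_force: 25.0
position: [0.6042, -0.0786, 0.1267]
grip_width: 0.015
grip_force: 25.0
position: [0.6025, -0.0823, 0.0748]
grip_width: 0.0149
grip_force: 25.0
[ 0.60248203 -0.08225496  0.07483898] [-1.6 -0.8 10.8]
(array([ 0.5955, -0.0814]), array([ -1.2, -11.6,   1.2,  13.1]), [253, 215, 386, 320])
```

```bash
python3 -m creep '[{"translation":[-1,-1,6],"roll":0,"gripper":5},{"translation":[-1,-1,10],"roll":0,"gripper":5},{"translation":[-1,-1,11],"roll":0,"gripper":5},{"translation":[-1,-1,11],"roll":0,"gripper":35},{"translation":[-1,-1,11],"roll":0,"gripper":35}]' | sed -n '2p;4,5p'
python3 -m creep '[{"translation":[0,0,0],"roll":0,"gripper":35},{"translation":[0,0,0],"roll":0,"gripper":35},{"translation":[0,0,0],"roll":0,"gripper":35}]' | sed -n '2p;5p'
python3 -m creep '[{"translation":[0,0,-30],"roll":0,"gripper":40},{"translation":[0,0,-70],"roll":0,"gripper":40},{"translation":[0,-30,-110],"roll":0,"gripper":40},{"translation":[0,-60,-135],"roll":0,"gripper":40},{"translation":[-5,-95,-148],"roll":0,"gripper":40}]' | sed -n '2p;5p'
python3 -m creep '[{"translation":[-10,-165,0],"roll":40,"gripper":40},{"translation":[-10,-165,0],"roll":40,"gripper":40},{"translation":[-10,-165,0],"roll":40,"gripper":40},{"translation":[-10,-165,0],"roll":40,"gripper":40},{"translation":[-10,-165,0],"roll":40,"gripper":40}]' | sed -n '2p'
python3 -m creep '[{"translation":[0,0,0],"roll":5,"gripper":40},{"translation":[0,0,0],"roll":5,"gripper":40},{"translation":[0,0,0],"roll":5,"gripper":40}]' | sed -n '2p'
python3 rose.py red .618 -.343
python3 - <<'E'
from h import *
s=telemetry.get_obs();print(R.from_quat(s["tool_rot"]).as_matrix().round(3),s["q"])
E
```

```text
position: [0.6052, -0.0832, 0.0658]
ft_force: [-0.2, 0.6, 0.6]
grip_width: 0.022
position: [0.6052, -0.083, 0.0658]
grip_width: 0.0338
position: [0.6107, -0.1763, 0.2173]
grip_width: 0.0397
position: [0.6203, -0.3513, 0.2133]
position: [0.6202, -0.3418, 0.2129]
18.6 [ 0.6202051  -0.34180011  0.21288484] (array([ 0.621 , -0.3462]), array([ 0.2,  0.7, -0.2, -0.8]), [277, 178, 354, 255])
[ -3.6  -2.8 162.9]
red None
yellow None
blue None
blue (array([0.4996, 0.348 ]), array([ 1.2, -0.6, -1.2,  0.6]), [188, 243, 211, 262])
[[-0.76  0.65 -0.  ]
 [ 0.65  0.76  0.  ]
 [ 0.   -0.   -1.  ]] [-6.60214021e-01  6.71611590e-01  1.22928918e+00 -5.25942317e-05
  1.24091046e+00 -1.52386493e+00]
```

Red fits at (.621,-.346). I'll descend to TCP z≈.054 so the gripper body stays clear of the crystals.

```bash
python3 -m creep '[{"translation":[-4,-3,40],"roll":0,"gripper":40},{"translation":[-4,-3,80],"roll":0,"gripper":40},{"translation":[-4,-3,120],"roll":0,"gripper":40},{"translation":[-4,-3,145],"roll":0,"gripper":40},{"translation":[-4,-3,155],"roll":0,"gripper":40}]' | sed -n 2p
python3 -m creep '[{"translation":[0,0,4],"roll":0,"gripper":40},{"translation":[0,0,4],"roll":0,"gripper":5},{"translation":[0,0,4],"roll":0,"gripper":5},{"translation":[0,0,4],"roll":0,"gripper":5},{"translation":[0,0,4],"roll":0,"gripper":5}]' 25 | sed -n 2p
python3 -m creep '[{"translation":[0,0,0],"roll":0,"gripper":5},{"translation":[0,0,0],"roll":0,"gripper":5},{"translation":[0,0,0],"roll":0,"gripper":5}]' 25
```

```text
position: [0.619, -0.3439, 0.0531]
position: [0.6228, -0.3477, 0.0566]
time: 19.78
position: [0.6225, -0.3475, 0.056]
tool_rot: [0.347, 0.938, -0.0, 0.001]
ft_force: [-0.2, 1.9, 6.2]
grip_width: 0.0148
grip_force: 25.0
```

```bash
python3 -m creep '[{"translation":[0,0,-25],"roll":0,"gripper":5},{"translation":[0,0,-55],"roll":-7,"gripper":5},{"translation":[0,0,-70],"roll":-14,"gripper":5},{"translation":[0,0,-75],"roll":-21,"gripper":5},{"translation":[0,0,-75],"roll":-28,"gripper":5}]' | sed -n '2p;5,6p'
python3 -m creep '[{"translation":[0,0,0],"roll":-7,"gripper":5},{"translation":[0,0,0],"roll":-12.5,"gripper":5},{"translation":[0,0,0],"roll":-12.5,"gripper":5}]' | sed -n '2,3p;5,6p'
python3 -m creep '[{"translation":[0,30,0],"roll":0,"gripper":5},{"translation":[4,70,0],"roll":0,"gripper":5},{"translation":[8,110,0],"roll":0,"gripper":5},{"translation":[10,150,0],"roll":0,"gripper":5},{"translation":[10,190,0],"roll":0,"gripper":5}]' | sed -n '2p;5,6p'
python3 -m creep '[{"translation":[2,40,0],"roll":0,"gripper":5},{"translation":[4,80,0],"roll":0,"gripper":5},{"translation":[6,120,0],"roll":0,"gripper":5},{"translation":[7,160,0],"roll":0,"gripper":5},{"translation":[8,200,0],"roll":0,"gripper":5}]' | sed -n '2p;5,6p'
python3 -m creep '[{"translation":[2,40,0],"roll":0,"gripper":5},{"translation":[2,74,0],"roll":0,"gripper":5},{"translation":[2,74,0],"roll":0,"gripper":5},{"translation":[2,74,0],"roll":0,"gripper":5}]' | sed -n '2p;5,6p'
python3 - <<'E'
from h import *
s=telemetry.get_obs();print(R.from_quat(s["tool_rot"]).as_matrix().round(3)[:2,:2],s["position"],delta([.603,.117,.067],s))
im=viewer.camera("wrist");cv2.imwrite("pics/w7.png",im)
E
```

```text
position: [0.6226, -0.3476, 0.1318]
grip_width: 0.015
grip_force: 25.0
position: [0.6213, -0.3466, 0.129]
tool_rot: [0.001, 1.0, 0.0, -0.0]
grip_width: 0.0153
grip_force: 25.0
position: [0.611, -0.1551, 0.1289]
grip_width: 0.0145
grip_force: 25.0
position: [0.6042, 0.0451, 0.1291]
grip_width: 0.0152
grip_force: 25.0
position: [0.6024, 0.1194, 0.129]
grip_width: 0.0148
grip_force: 25.0
[[-1.     0.001]
 [ 0.001  1.   ]] [0.60240475 0.11944919 0.12897446] [-0.6 -2.4 62. ]
```

View pics/w7.png

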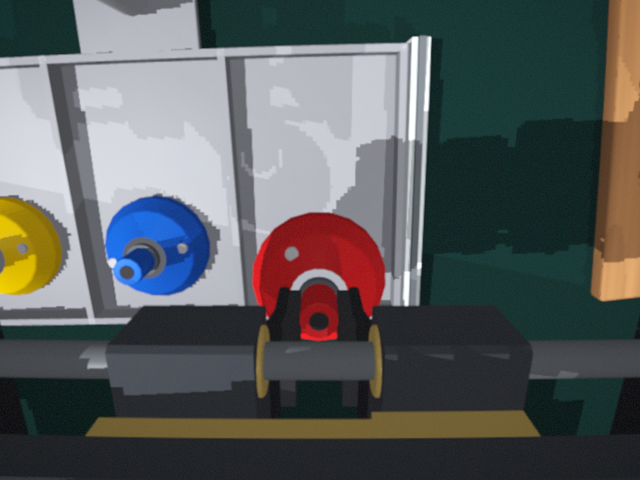

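Yellow (10,245) and blue (158,245) stand flat in the right and middle bays, and red is held over the left bay.

```bash
python3 -m creep '[{"translation":[0,-2,25],"roll":0,"gripper":5},{"translation":[0,-2,45],"roll":0,"gripper":5},{"translation":[0,-2,57],"roll":0,"gripper":5},{"translation":[0,-2,61],"roll":0,"gripper":5},{"translation":[0,-2,61],"roll":0,"gripper":5}]' | sed -n '2p;4,6p'
python3 -m creep '[{"translation":[0,0,0],"roll":0,"gripper":35},{"translation":[0,0,0],"roll":0,"gripper":35},{"translation":[0,0,0],"roll":0,"gripper":35},{"translation":[0,0,0],"roll":0,"gripper":35},{"translation":[0,0,0],"roll":0,"gripper":35}]' | sed -n '2p;4,5p'
python3 -m creep '[{"translation":[0,0,-30],"roll":0,"gripper":40},{"translation":[0,0,-70],"roll":0,"gripper":87},{"translation":[10,20,-105],"roll":0,"gripper":87},{"translation":[25,45,-135],"roll":0,"gripper":87},{"translation":[40,75,-160],"roll":0,"gripper":87}]' | sed -n '2p;5p'
python3 -m creep '[{"translation":[65,141,-20],"roll":-6,"gripper":87},{"translation":[65,141,-20],"roll":-6,"gripper":87},{"translation":[65,141,-20],"roll":-6,"gripper":87},{"translation":[65,141,-20],"roll":-6,"gripper":87},{"translation":[65,141,-20],"roll":-6,"gripper":87}]' | sed -n '2p;5p'
python3 -m creep '[{"translation":[0,0,0],"roll":0,"gripper":87},{"translation":[0,0,0],"roll":0,"gripper":87},{"translation":[0,0,0],"roll":0,"gripper":87}]' | sed -n '2p;5p'
cat > reel.py <<'E'
from h import *
s=telemetry.get_obs(); im=viewer.camera("wrist"); cv2.imwrite("pics/wr_%d.png"%(s["time"]*10),im); c=cam("wrist",s)
print(s["time"],s["position"],R.from_quat(s["tool_rot"]).as_matrix().round(3)[:2,:2])
for n,g in (("blue",(.498,.333)),("red",(.405,.322))):
    f=fit(im,c,n,REEL,.014,g,100); print(n,f)
    if f: print(delta([*f[0],.052],s))
E
python3 reel.py
```

```text
position: [0.6031, 0.1137, 0.0677]
ft_force: [-0.1, 0.8, -0.5]
grip_width: 0.0153
grip_force: 25.0
position: [0.6031, 0.1152, 0.0684]
ft_force: [0.6, 0.4, -0.4]
grip_width: 0.0337
position: [0.5639, 0.1899, 0.2307]
grip_width: 0.059
position: [0.4956, 0.3368, 0.2492]
grip_width: 0.0856
position: [0.4991, 0.3302, 0.2476]
grip_width: 0.0867
23.5833 [0.49908927 0.33020286 0.24762198] [[-0.995 -0.1  ]
 [-0.1    0.995]]
blue (array([0.5003, 0.3406]), array([-1.7, -5.9,  1.7,  5.8]), [294, 182, 368, 254])
[ -2.3  10.3 195.6]
red (array([0.4031, 0.3289]), array([-2.5, -1.9,  2.5,  2.3]), [290, 51, 369, 135])
[ 95.6   8.5 195.6]
```

```bash
python3 - <<'E'
from h import *
im=cv2.imread("pics/wr_235.png"); s=telemetry.get_obs(); c=cam("wrist",s); print(s["position"])
cv2.imwrite("pics/wrc.png",cv2.resize(im[20:300,200:480],(600,600),interpolation=cv2.INTER_CUBIC))
E
```

```text
[0.49922456 0.33000511 0.24754173]
```

View pics/wrc.png

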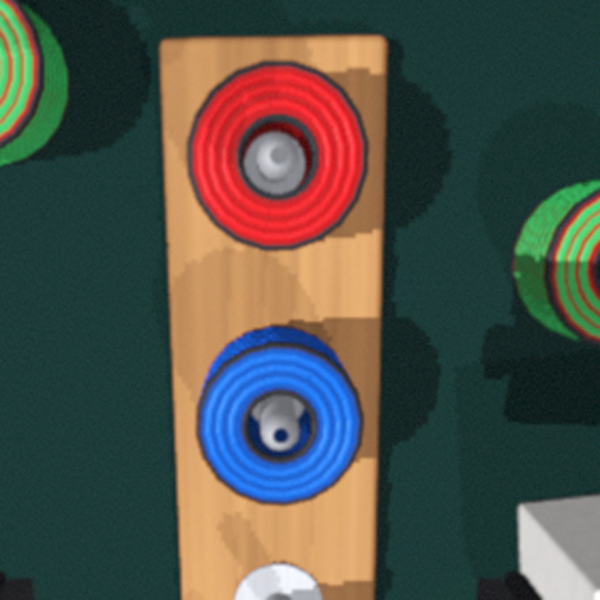

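Both reels sit on their spindles. In the crop the blue ring's centre is at (280,423) and the red's at (278,155).

```bash
python3 - <<'E'
from h import *
s=telemetry.get_obs(); c=cam("wrist",s)
for n,u,v,z in [("b sp",330.2,222.1,.078),("b ring",330.7,217.4,.064),("r sp",328.8,91.4,.078),("r ring",329.7,92.3,.064)]:
    p=to_plane(c,(u,v),z); print(n,p.round(4),delta([*p[:2],.053],s))
E
```

```text
b sp [0.4961 0.3389 0.078 ] [  2.1   9.3 194.5]
b ring [0.4956 0.3396 0.064 ] [  2.5  10.1 194.5]
r sp [0.4021 0.3278 0.078 ] [ 96.8   7.6 194.6]
r ring [0.4018 0.3288 0.064 ] [ 97.    8.6 194.6]
```

```bash
python3 -m creep '[{"translation":[2,9,40],"roll":0,"gripper":87},{"translation":[2,9,80],"roll":0,"gripper":87},{"translation":[2,9,120],"roll":0,"gripper":87},{"translation":[2,9,160],"roll":0,"gripper":87},{"translation":[2,9,187],"roll":0,"gripper":87}]' | sed -n '2p;4p'
python3 -m creep '[{"translation":[0,0,7],"roll":0,"gripper":87},{"translation":[0,0,7],"roll":0,"gripper":55},{"translation":[0,0,7],"roll":0,"gripper":55},{"translation":[0,0,7],"roll":0,"gripper":55},{"translation":[0,0,7],"roll":0,"gripper":55}]' 30 | sed -n '2p;4p'
python3 -m creep '[{"translation":[0,0,0],"roll":0,"gripper":50},{"translation":[0,0,0],"roll":0,"gripper":50},{"translation":[0,0,0],"roll":0,"gripper":50},{"translation":[0,0,0],"roll":0,"gripper":50}]' 30
```

```text
position: [0.4949, 0.3378, 0.0573]
ft_force: [-0.0, -0.0, -0.9]
position: [0.4974, 0.3406, 0.0562]
ft_force: [0.4, -0.4, 0.6]
time: 24.8
position: [0.4969, 0.3405, 0.0559]
tool_rot: [-0.051, 0.999, 0.0, 0.002]
ft_force: [0.6, -0.7, 7.4]
grip_width: 0.0607
grip_force: 30.0
```

```bash
python3 -m creep '[{"translation":[0,0,-15],"roll":0,"gripper":50},{"translation":[0,0,-35],"roll":0,"gripper":50},{"translation":[0,0,-60],"roll":0,"gripper":50},{"translation":[0,0,-85],"roll":0,"gripper":50},{"translation":[0,0,-90],"roll":0,"gripper":50}]' | sed -n '2p;4,6p'
python3 -m creep '[{"translation":[0,0,-5],"roll":6,"gripper":50},{"translation":[0,0,-5],"roll":6,"gripper":50},{"translation":[0,0,-5],"roll":6,"gripper":50}]' | sed -n '2p;4,6p'
python3 -m creep '[{"translation":[-3,-30,0],"roll":0,"gripper":50},{"translation":[-6,-65,0],"roll":0,"gripper":50},{"translation":[-10,-100,0],"roll":0,"gripper":50},{"translation":[-13,-135,0],"roll":0,"gripper":50},{"translation":[-16,-170,0],"roll":0,"gripper":50}]' | sed -n '2p;5,6p'
python3 -m creep '[{"translation":[-3,-35,0],"roll":0,"gripper":50},{"translation":[-6,-70,0],"roll":0,"gripper":50},{"translation":[-10,-105,0],"roll":0,"gripper":50},{"translation":[-13,-135,0],"roll":0,"gripper":50},{"translation":[-15,-154,0],"roll":0,"gripper":50}]' | sed -n '2p;5,6p'
python3 -m creep '[{"translation":[0,0,10],"roll":0,"gripper":50},{"translation":[0,0,20],"roll":0,"gripper":50},{"translation":[0,0,20],"roll":0,"gripper":50}]' | sed -n '2p;5,6p'
python3 - <<'E'
from h import *
s=telemetry.get_obs();print(R.from_quat(s["tool_rot"]).as_matrix().round(3)[:2,:2],s["position"],delta([.528,.0165,.053],s))
im=viewer.camera("wrist");cv2.imwrite("pics/w8.png",im)
E
```

```text
position: [0.4978, 0.3413, 0.1481]
ft_force: [1.6, 0.5, -1.0]
grip_width: 0.0608
grip_force: 30.0
position: [0.4952, 0.34, 0.1484]
ft_force: [-0.3, -0.9, -2.1]
grip_width: 0.0607
grip_force: 30.0
position: [0.5104, 0.1686, 0.1476]
grip_width: 0.0609
grip_force: 30.0
position: [0.5256, 0.013, 0.1477]
grip_width: 0.0611
grip_force: 30.0
position: [0.5234, 0.0168, 0.126]
grip_width: 0.0606
grip_force: 30.0
[[-1.     0.002]
 [ 0.002  1.   ]] [0.52339954 0.01679014 0.12604321] [-5.1 -0.4 73. ]
```

View pics/w8.png

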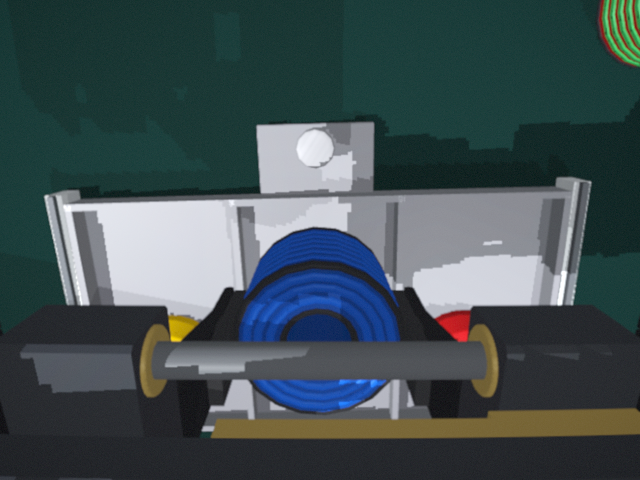

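The blue reel is held over the middle bay (320,330) in front of the rose. I'll lower it.

```bash
python3 -m creep '[{"translation":[-6,0,20],"roll":0,"gripper":50},{"translation":[-6,0,40],"roll":0,"gripper":50},{"translation":[-6,0,58],"roll":0,"gripper":50},{"translation":[-6,0,68],"roll":0,"gripper":50},{"translation":[-6,0,72],"roll":0,"gripper":50}]' | sed -n '2p;4,6p'
python3 -m creep '[{"translation":[0,0,1],"roll":0,"gripper":50},{"translation":[0,0,1],"roll":0,"gripper":76},{"translation":[0,0,1],"roll":0,"gripper":76},{"translation":[0,0,1],"roll":0,"gripper":76},{"translation":[0,0,1],"roll":0,"gripper":76}]' | sed -n '2p;4,6p'
python3 -m creep '[{"translation":[0,0,-20],"roll":0,"gripper":76},{"translation":[0,0,-55],"roll":0,"gripper":76},{"translation":[0,0,-95],"roll":0,"gripper":76},{"translation":[0,0,-135],"roll":0,"gripper":87},{"translation":[20,30,-175],"roll":0,"gripper":87}]' | sed -n '2p;5p'
python3 - <<'E'
from h import *
s=telemetry.get_obs();im=viewer.camera("wrist");c=cam("wrist",s);cv2.imwrite("pics/w9.png",im)
for n,z,m,g in (("blue",.011,REEL,(.53,.0165)),("yellow",.011,ROSE,(.603,-.083)),("red",.011,ROSE,(.603,.115))): print(n,fit(im,c,n,m,z,g,120))
print(s["time"],s["position"],delta([.402,.3285,.23],s))
E
```

```text
position: [0.5304, 0.0174, 0.0552]
ft_force: [-0.4, 0.4, -2.4]
grip_width: 0.0608
grip_force: 30.0
position: [0.5326, 0.0159, 0.0569]
ft_force: [0.8, 0.4, 0.0]
grip_width: 0.0741
grip_force: 0.0
position: [0.521, 0.0362, 0.226]
grip_width: 0.0824
blue (array([0.5566, 0.0178]), array([ -0.2,  27.9,   0.2, -27.4]), [256, 187, 335, 332])
yellow (array([ 0.6006, -0.082 ]), array([ 0.4, -4.2, -0.4,  4.5]), [155, 265, 228, 324])
red (array([0.6014, 0.1157]), array([-1.2, -0.4,  1.2,  0.5]), [371, 261, 441, 328])
27.85 [0.52103262 0.03617343 0.22599181] [120.8 291.6  -6.1]
```

```bash
python3 -m creep '[{"translation":[75,180,0],"roll":0,"gripper":87},{"translation":[75,180,0],"roll":0,"gripper":87},{"translation":[75,180,0],"roll":0,"gripper":87},{"translation":[75,180,0],"roll":0,"gripper":87},{"translation":[75,180,0],"roll":0,"gripper":87}]' | sed -n '2p'
python3 -m creep '[{"translation":[46,112,0],"roll":-6,"gripper":87},{"translation":[46,112,0],"roll":-6,"gripper":87},{"translation":[46,112,0],"roll":-6,"gripper":87},{"translation":[46,112,0],"roll":-6,"gripper":87},{"translation":[46,112,0],"roll":-6,"gripper":87}]' | sed -n '2p'
python3 -m creep '[{"translation":[0,0,0],"roll":0,"gripper":87},{"translation":[0,0,0],"roll":0,"gripper":87},{"translation":[0,0,0],"roll":0,"gripper":87}]' | sed -n '2p'
python3 reel.py
python3 - <<'E'
from h import *
s=telemetry.get_obs(); print(delta([.402,.3285,.053],s))
E
```

```text
position: [0.4396, 0.2219, 0.2223]
position: [0.3949, 0.3331, 0.222]
position: [0.3969, 0.3303, 0.2219]
28.9833 [0.39686725 0.33032431 0.22186872] [[-0.995 -0.099]
 [-0.099  0.995]]
blue None
red (array([0.4071, 0.3294]), array([-1.9, -7.5,  1.9,  7.4]), [276, 197, 355, 273])
[-10.1  -1.9 169.9]
[ -4.9  -2.3 168.9]
```

```bash
python3 -m creep '[{"translation":[-5,-2,40],"roll":0,"gripper":87},{"translation":[-5,-2,80],"roll":0,"gripper":87},{"translation":[-5,-2,120],"roll":0,"gripper":87},{"translation":[-5,-2,150],"roll":0,"gripper":87},{"translation":[-5,-2,162],"roll":0,"gripper":87}]' | sed -n '2p;4p'
python3 -m creep '[{"translation":[0,0,6],"roll":0,"gripper":87},{"translation":[0,0,6],"roll":0,"gripper":55},{"translation":[0,0,6],"roll":0,"gripper":55},{"translation":[0,0,6],"roll":0,"gripper":55},{"translation":[0,0,6],"roll":0,"gripper":55}]' 30 | sed -n '2p;4p'
python3 -m creep '[{"translation":[0,0,0],"roll":0,"gripper":50},{"translation":[0,0,0],"roll":0,"gripper":50},{"translation":[0,0,0],"roll":0,"gripper":50},{"translation":[0,0,0],"roll":0,"gripper":50}]' 30
```

```text
position: [0.3999, 0.3278, 0.056]
ft_force: [-0.8, -0.2, -0.3]
position: [0.4024, 0.3305, 0.0552]
ft_force: [0.2, 0.0, -0.7]
time: 30.2
position: [0.4021, 0.3304, 0.0551]
tool_rot: [-0.051, 0.999, 0.0, 0.001]
ft_force: [0.2, -1.1, 6.3]
grip_width: 0.0613
grip_force: 30.0
```

```bash
python3 -m creep '[{"translation":[0,0,-15],"roll":0,"gripper":50},{"translation":[0,0,-35],"roll":0,"gripper":50},{"translation":[0,0,-60],"roll":0,"gripper":50},{"translation":[0,0,-85],"roll":0,"gripper":50},{"translation":[0,0,-90],"roll":0,"gripper":50}]' | sed -n '2p;4,6p'
python3 -m creep '[{"translation":[0,0,-5],"roll":6,"gripper":50},{"translation":[0,0,-5],"roll":6,"gripper":50},{"translation":[0,0,-5],"roll":6,"gripper":50}]' | sed -n '2p;4,6p'
python3 -m creep '[{"translation":[-16,-28,0],"roll":0,"gripper":50},{"translation":[-34,-58,0],"roll":0,"gripper":50},{"translation":[-52,-88,0],"roll":0,"gripper":50},{"translation":[-70,-118,0],"roll":0,"gripper":50},{"translation":[-88,-148,0],"roll":0,"gripper":50}]' | sed -n '2p;5,6p'
python3 -m creep '[{"translation":[-16,-28,0],"roll":0,"gripper":50},{"translation":[-32,-54,0],"roll":0,"gripper":50},{"translation":[-39,-66,5],"roll":0,"gripper":50},{"translation":[-39,-66,15],"roll":0,"gripper":50},{"translation":[-39,-66,20],"roll":0,"gripper":50}]' | sed -n '2p;5,6p'
python3 - <<'E'
from h import *
s=telemetry.get_obs();print(R.from_quat(s["tool_rot"]).as_matrix().round(3)[:2,:2],s["position"],delta([.529,.116,.0525],s))
im=viewer.camera("wrist");cv2.imwrite("pics/w10.png",im); c=cam("wrist",s); print(fit(im,c,"red",REEL,s["position"][2]-.041,s["position"][:2],150))
E
```

```text
position: [0.4031, 0.3313, 0.1473]
ft_force: [0.9, -0.2, -1.7]
grip_width: 0.0618
grip_force: 30.0
position: [0.401, 0.33, 0.1485]
ft_force: [-0.6, 0.7, -1.5]
grip_width: 0.0611
grip_force: 30.0
position: [0.4888, 0.1804, 0.1475]
grip_width: 0.0618
grip_force: 30.0
position: [0.5264, 0.1155, 0.1267]
grip_width: 0.0611
grip_force: 30.0
[[-1.     0.004]
 [ 0.004  1.   ]] [0.52636076 0.11553772 0.12668045] [-2.9  0.4 74.2]
(array([0.5187, 0.1161]), array([ -6.5, -59.3,   6.5,  58.9]), [238, 271, 400, 342])
```

```bash
python3 -m creep '[{"translation":[-3,0,20],"roll":0,"gripper":50},{"translation":[-3,0,40],"roll":0,"gripper":50},{"translation":[-3,0,58],"roll":0,"gripper":50},{"translation":[-3,0,68],"roll":0,"gripper":50},{"translation":[-3,0,72],"roll":0,"gripper":50}]' | sed -n '2p;4,6p'
python3 -m creep '[{"translation":[0,0,1],"roll":0,"gripper":50},{"translation":[0,0,1],"roll":0,"gripper":76},{"translation":[0,0,1],"roll":0,"gripper":76},{"translation":[0,0,1],"roll":0,"gripper":76},{"translation":[0,0,1],"roll":0,"gripper":76}]' | sed -n '2p;4,6p'
python3 -m creep '[{"translation":[0,0,-20],"roll":0,"gripper":76},{"translation":[0,0,-55],"roll":0,"gripper":76},{"translation":[0,0,-95],"roll":0,"gripper":76},{"translation":[20,-20,-135],"roll":0,"gripper":60},{"translation":[40,-50,-175],"roll":0,"gripper":50}]' | sed -n '2p;5p'
python3 -m creep '[{"translation":[60,-50,-20],"roll":0,"gripper":50},{"translation":[60,-50,-20],"roll":0,"gripper":50},{"translation":[60,-50,-20],"roll":0,"gripper":50},{"translation":[60,-50,-20],"roll":0,"gripper":50},{"translation":[60,-50,-20],"roll":0,"gripper":50}]' | sed -n '2p;5p'
python3 - <<'E'
from h import *
s=telemetry.get_obs();im=viewer.camera("wrist");c=cam("wrist",s);cv2.imwrite("pics/w11.png",im)
print(s["time"],s["position"],delta([.4575,.0165,.04],s))
E
```

```text
position: [0.5283, 0.1172, 0.0548]
ft_force: [0.2, -0.6, -1.7]
grip_width: 0.0615
grip_force: 30.0
position: [0.5315, 0.1158, 0.0568]
ft_force: [-0.2, 0.3, -0.2]
grip_width: 0.0749
grip_force: 0.0
position: [0.4985, 0.0768, 0.2189]
grip_width: 0.0688
position: [0.4385, 0.0262, 0.2369]
grip_width: 0.0509
33.4167 [0.43850805 0.02622362 0.23693233] [-18.5  -9.6 197. ]
```

View pics/w11.png

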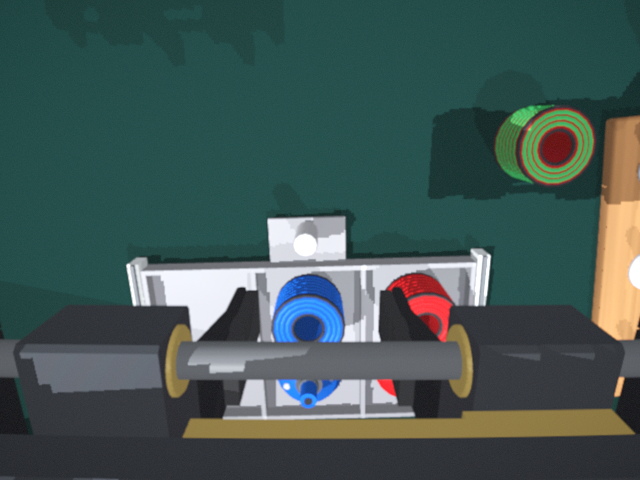

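Both reels stand in their bays, blue at (308,325) and red at (425,320), and the post is at (305,244). I'll use the scene and top cameras to check that yellow is still in place.

```bash
python3 - <<'E'
from h import *
s=telemetry.get_obs();c=cam("wrist",s);p=to_plane(c,(305,244),.056);print(p,delta([*p[:2],.04],s))
for cn in ("top","scene"):
    im=viewer.camera(cn); c=cam(cn); cv2.imwrite(f"pics/{cn}9.png",im)
    for n,z,m,g in (("yellow",.011,ROSE,(.603,-.083)),("red",.011,ROSE,(.603,.115)),("red",.011,REEL,(.531,.116)),("blue",.011,ROSE,(.603,.016))): print(cn,n,fit(im,c,n,m,z,g,15))
    if cn=="scene": cv2.imwrite("pics/s9c.png",cv2.resize(im[150:350,230:430],(600,600),interpolation=cv2.INTER_CUBIC))
E
```

```text
[0.457777   0.01587805 0.056     ] [-18.7 -10.6 196.6]
top yellow (array([ 0.6033, -0.0833]), array([-0. , -0.4,  0. ,  0.4]), [322, 214, 342, 233])
top red (array([0.602 , 0.1131]), array([-0.5, -1.9,  0.5,  1.9]), [263, 215, 282, 231])
top red None
top blue (array([0.5933, 0.0155]), array([-1. ,  2.1,  1. , -2.1]), [293, 214, 311, 238])
scene yellow (array([ 0.6075, -0.0844]), array([-0.5, -0.9,  0.5,  0.8]), [311, 263, 336, 287])
scene red (array([0.6075, 0.1059]), array([-1.1, -3. ,  1.1,  2.8]), [352, 222, 374, 240])
scene red (array([0.5324, 0.1153]), array([ 0.1, -1.1, -0.1,  1.1]), [331, 202, 354, 228])
scene blue (array([0.6053, 0.0138]), array([-1.5, -1.4,  1.5,  1.3]), [333, 240, 355, 262])
```

View pics/s9c.png

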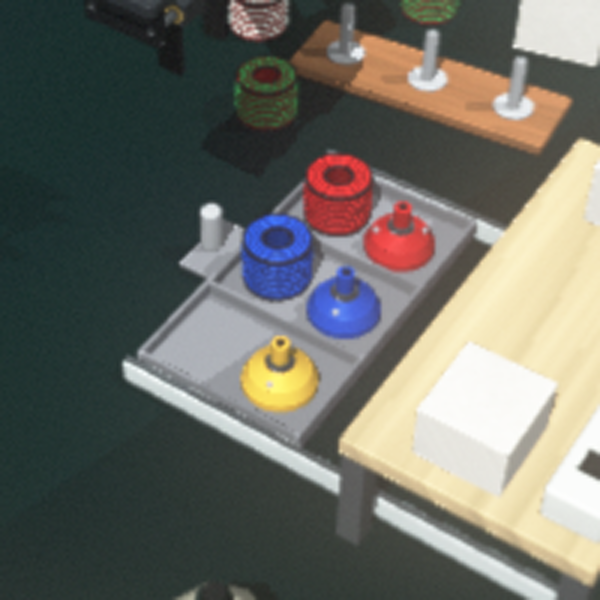

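All is placed: the three spindles are empty and every item is in its bay. Now I'll grip the post and push the tray home gently.

```bash
python3 -m creep '[{"translation":[-19,-10,40],"roll":0,"gripper":50},{"translation":[-19,-10,80],"roll":0,"gripper":50},{"translation":[-19,-10,120],"roll":0,"gripper":50},{"translation":[-19,-10,160],"roll":0,"gripper":50},{"translation":[-19,-10,192],"roll":0,"gripper":50}]' | sed -n '2p;4p'
python3 -m creep '[{"translation":[0,0,2],"roll":0,"gripper":10},{"translation":[0,0,2],"roll":0,"gripper":10},{"translation":[0,0,2],"roll":0,"gripper":10},{"translation":[0,0,2],"roll":0,"gripper":10},{"translation":[0,0,2],"roll":0,"gripper":10}]' 30 | sed -n '2p;4p'
python3 -m creep '[{"translation":[0,0,0],"roll":0,"gripper":10},{"translation":[0,0,0],"roll":0,"gripper":10},{"translation":[0,0,0],"roll":0,"gripper":10},{"translation":[0,0,0],"roll":0,"gripper":10}]' 30
```

```text
position: [0.4567, 0.0171, 0.0411]
ft_force: [-0.8, -0.2, 0.8]
position: [0.4584, 0.0163, 0.0443]
ft_force: [0.5, 0.4, 0.2]
time: 34.73
position: [0.4586, 0.0153, 0.0443]
tool_rot: [0.001, 1.0, -0.001, 0.003]
ft_force: [-0.5, -5.3, 3.0]
grip_width: 0.0192
grip_force: 30.0
```

```bash
python3 -m creep '[{"translation":[-3,0,0],"roll":0,"gripper":10},{"translation":[-8,0,0],"roll":0,"gripper":10},{"translation":[-15,0,0],"roll":0,"gripper":10},{"translation":[-24,0,0],"roll":0,"gripper":10},{"translation":[-34,1,0],"roll":0,"gripper":10}]' | sed -n '2p;4p'
python3 -m creep '[{"translation":[-10,0,0],"roll":0,"gripper":10},{"translation":[-20,0,0],"roll":0,"gripper":10},{"translation":[-30,0,0],"roll":0,"gripper":10},{"translation":[-40,0,0],"roll":0,"gripper":10},{"translation":[-50,1,0],"roll":0,"gripper":10}]' | sed -n '2p;4p'
python3 -m creep '[{"translation":[-10,0,0],"roll":0,"gripper":10},{"translation":[-20,0,0],"roll":0,"gripper":10},{"translation":[-30,0,0],"roll":0,"gripper":10},{"translation":[-40,0,0],"roll":0,"gripper":10},{"translation":[-50,1,0],"roll":0,"gripper":10}]' | sed -n '2p;4p'
python3 -m creep '[{"translation":[-9,0,0],"roll":0,"gripper":10},{"translation":[-17,0,0],"roll":0,"gripper":10},{"translation":[-24,0,0],"roll":0,"gripper":10},{"translation":[-30,1,0],"roll":0,"gripper":10},{"translation":[-36,1,0],"roll":0,"gripper":10}]' | sed -n '2p;4p'
```

```text
position: [0.4906, 0.0161, 0.0443]
ft_force: [-2.7, -9.7, 2.0]
position: [0.5407, 0.0172, 0.0443]
ft_force: [-3.2, -7.1, 1.7]
position: [0.5904, 0.0184, 0.0443]
ft_force: [-2.3, -5.2, 1.9]
position: [0.628, 0.0193, 0.0443]
ft_force: [-2.4, -2.6, 6.4]
```

Continue slowly until the force rises at the back stop.

```bash
python3 -m creep '[{"translation":[-4,0,0],"roll":0,"gripper":10},{"translation":[-8,0,0],"roll":0,"gripper":10},{"translation":[-12,0,0],"roll":0,"gripper":10},{"translation":[-14,0,0],"roll":0,"gripper":10},{"translation":[-15,0,0],"roll":0,"gripper":10}]' | sed -n '2p;4p'
python3 -m creep '[{"translation":[-2,0,0],"roll":0,"gripper":10},{"translation":[-4,0,0],"roll":0,"gripper":10},{"translation":[-6,0,0],"roll":0,"gripper":10},{"translation":[-6,0,0],"roll":0,"gripper":10}]' | sed -n '2p;4p'
```

```text
position: [0.6432, 0.0196, 0.0443]
ft_force: [-1.9, -0.7, 6.3]
position: [0.6493, 0.0198, 0.0443]
ft_force: [-1.4, -0.3, 5.3]
```

```bash
python3 -m creep '[{"translation":[-2,0,0],"roll":0,"gripper":10},{"translation":[-4,0,0],"roll":0,"gripper":10},{"translation":[-6,0,0],"roll":0,"gripper":10},{"translation":[-6,0,0],"roll":0,"gripper":10},{"translation":[-6,0,0],"roll":0,"gripper":10}]' | sed -n '2p;4p'
python3 - <<'E'
from h import *
s=telemetry.get_obs();im=viewer.camera("top");cv2.imwrite("pics/top10.png",im)
im=viewer.camera("scene");cv2.imwrite("pics/s10c.png",cv2.resize(im[150:400,230:480],(600,600),interpolation=cv2.INTER_CUBIC))
E
```

```text
position: [0.6506, 0.0198, 0.0443]
ft_force: [-8.6, -1.8, 13.0]
```

View pics/s10c.png

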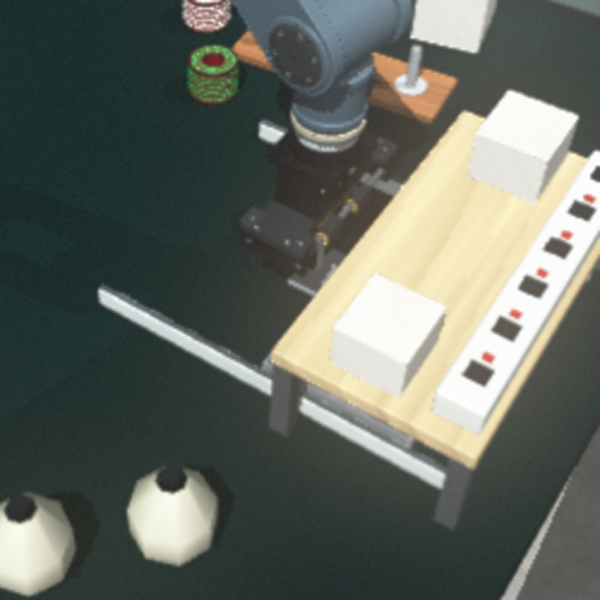

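The push stopped at x = .6506 with the force rising, which matches the expected home of .648. I'll relax, release, withdraw and check the post.

```bash
python3 -m creep '[{"translation":[3,0,0],"roll":0,"gripper":10},{"translation":[3,0,0],"roll":0,"gripper":45},{"translation":[3,0,0],"roll":0,"gripper":45},{"translation":[3,0,0],"roll":0,"gripper":45},{"translation":[3,0,0],"roll":0,"gripper":45}]' | sed -n '2p;4,6p'
python3 -m creep '[{"translation":[0,0,0],"roll":0,"gripper":45},{"translation":[0,0,-30],"roll":0,"gripper":45},{"translation":[0,0,-70],"roll":0,"gripper":45},{"translation":[0,0,-110],"roll":0,"gripper":45},{"translation":[0,0,-150],"roll":0,"gripper":45}]' | sed -n '2p;4p'
python3 -m creep '[{"translation":[120,0,-40],"roll":0,"gripper":45},{"translation":[120,0,-40],"roll":0,"gripper":45},{"translation":[120,0,-40],"roll":0,"gripper":45},{"translation":[120,0,-40],"roll":0,"gripper":45},{"translation":[120,0,-40],"roll":0,"gripper":45}]' | sed -n '2p'
python3 -m creep '[{"translation":[0,0,0],"roll":0,"gripper":45},{"translation":[0,0,0],"roll":0,"gripper":45},{"translation":[0,0,0],"roll":0,"gripper":45},{"translation":[0,0,0],"roll":0,"gripper":45},{"translation":[0,0,0],"roll":0,"gripper":45}]' | sed -n '2p;4p'
python3 - <<'E'
from h import *
s=telemetry.get_obs();im=viewer.camera("wrist");cv2.imwrite("pics/w12.png",im);c=cam("wrist",s)
print(s["time"],s["position"],proj(c,[[.648,.0195,.056],[.66,.0195,.056],[.636,.0195,.056]]).round(0))
im=viewer.camera("top");a=cv2.resize(im[110:250,220:380],(800,700),interpolation=cv2.INTER_CUBIC)
cv2.imwrite("pics/t12.png",a[:600])
E
```

```text
position: [0.6512, 0.02, 0.0423]
ft_force: [-0.4, -0.2, -0.2]
grip_width: 0.0382
grip_force: 0.0
position: [0.6504, 0.02, 0.1931]
ft_force: [0.3, 0.4, 0.0]
position: [0.5288, 0.0206, 0.2331]
position: [0.5315, 0.0201, 0.2316]
ft_force: [-0.9, -0.4, 0.3]
39.3333 [0.53147405 0.02013326 0.23157247] [[318. 355.]
 [318. 367.]
 [318. 342.]]
```

View pics/t12.png

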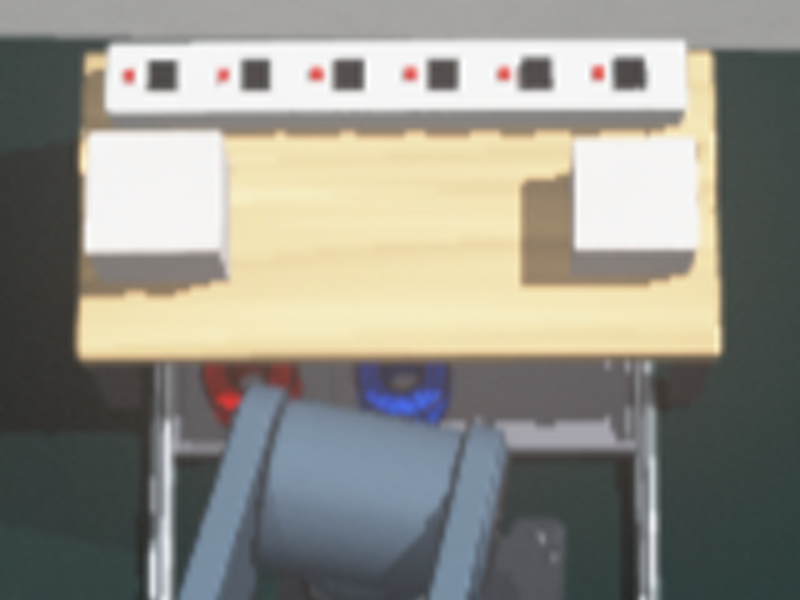

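The front wall is at row ~452 in the crop, with both reels standing behind it. A numeric check follows.

```bash
python3 - <<'E'
from h import *
c=cam("top")
for u,v,z in [(630,452,.025),(180,452,.025),(100,358,.123),(700,356,.123)]: print(to_plane(c,(220+u/5,110+v/5),z).round(4))
E
```

```text
[ 0.6793 -0.1285  0.025 ]
[0.6747 0.1688 0.025 ]
[0.709  0.2071 0.123 ]
[ 0.7162 -0.1652  0.123 ]
```

The post is 65 mm in front of the shelf edge, as the description gives for home. The robot is clear, so I'm handing in.

```bash
python3 -c "
from rig import hand_in
print(hand_in())"
```

```text
the job is handed in; nothing more can be done
None
```

The job is handed in (no verdict came back): each rose went into its own bay (red left, blue middle, yellow right), the red and blue bobbins stood with their roses (there was no yellow bobbin), and the tray is home by measurement, though the roses weren't re-checked after the push.

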